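# Stock check at the deli cold box

## Task

Draw the locking pin out of the cold box's deck and park it upright in the notch fork at the front of the box, then slide the cover fully open. Check the flip-over tag on every tub on the counter: tubs whose tag lies over the tab end (disc showing) go into the cold well, tubs whose tag lies over the plain end (cross showing) go into the wooden returns tray, each standing upright on the floor beside the others. Then slide the cover fully shut, leave the pin parked in its notch, and leave the jar, the tin and the mill standing where they are.

Things in the scene. Friction and masses are not known exactly. Their poses are not given: they have to be found in the camera images.
- cold_box: Fixed aluminium cold box, 328 (x) x 302 (y) x 72 mm high. Origin on the counter under the centre of its well; x points from the well to the machine deck behind. Well: inside 152 (x) x 290 (y) mm, floor 8 mm above the counter, walls 6 mm thick, tops at 72 mm. Deck: x = 76 to 246 mm, top at 72 mm. A sliding cover closes the well.
- well (a point): Centre of the well's inner floor, axes as the cold box (x 152, y 290 mm inside). Room for three tubs in a row along y.
- cover (a joint): How far the steel cover of the well is slid back over the deck, m: 0 fully shut, 0.158 fully open. It slides along the cold box's +x and stays where left (about 2 N of friction). Its plate is 162 x 290 x 7 mm, upper face 80 mm above the counter.
- cover_grip (a point): Point in the cover's black handle bar: the bar is 70 mm long along the cold box's x, 14 mm wide along its y, 35 mm tall (80 to 115 mm above the counter); this point is on its centre line 100 mm above the counter.
- pin: Loose upright locking pin, 106 mm long. Origin at its lower tip, z along it: steel shank 12 mm diameter from 0 to 38 mm, collar 28 mm from 38 to 44, black handle 16 mm from 44 to 100, head 22 mm from 100 to 106. At the start its shank is in the deck's bore and its collar on the deck, where it blocks the cover.
- pin_collar (a point): Centre of the underside of the pin's collar, 38 mm above its tip.
- bore (a point): Mouth of the bore in the deck (14 mm wide, 40 mm deep), 72 mm above the counter.
- notch (a point): Parking notch: a dark steel fork on the robot side of the cold box. Its slot is 17 mm wide (box y), 42 mm long (box x), open above, below and towards -x. This point is in mid-slot, level with the fork's upper face (62 mm above the counter), 107 mm in front of the well's centre. The parked pin stands in the slot, underside of its collar on the fork.
- tray: Wooden returns tray, fixed, 168 (its x) x 306 (its y) x 42 mm high, walls 8 mm, origin on the counter under its centre.
- tray_in (a point): Centre of the tray's inner floor (152 x 290 mm inside), axes as the tray. Room for three tubs in a row along y.
- tub_a: Loose closed food tub, clear with a blue lid, 70 long (its x) x 60 wide (its y) x 52 mm high, about 0.25 kg, origin at the centre of its underside, z up. A small lid tab sticks out 7 mm at its +x end (26 mm wide). All tubs are alike but for the tag; some may be absent.
- tag_a (a point): Centre of the white flip-over tag (30 x 34 mm) on the lid of tub_a. It is hinged across the middle of the lid and lies flat over the tab end (this point at x = +17 mm in the tub's frame, a black disc showing: passed) or over the plain end (x = -17 mm, a black cross showing: rejected). One standing on edge falls to a side in the first second.
- tub_b: Loose closed food tub, clear with a blue lid, 70 long (its x) x 60 wide (its y) x 52 mm high, about 0.25 kg, origin at the centre of its underside, z up. A small lid tab sticks out 7 mm at its +x end (26 mm wide). All tubs are alike but for the tag; some may be absent.
- tag_b (a point): Centre of the white flip-over tag (30 x 34 mm) on the lid of tub_b. It is hinged across the middle of the lid and lies flat over the tab end (this point at x = +17 mm in the tub's frame, a black disc showing: passed) or over the plain end (x = -17 mm, a black cross showing: rejected). One standing on edge falls to a side in the first second.
- tub_c: Loose closed food tub, clear with a blue lid, 70 long (its x) x 60 wide (its y) x 52 mm high, about 0.25 kg, origin at the centre of its underside, z up. A small lid tab sticks out 7 mm at its +x end (26 mm wide). All tubs are alike but for the tag; some may be absent.
- tag_c (a point): Centre of the white flip-over tag (30 x 34 mm) on the lid of tub_c. It is hinged across the middle of the lid and lies flat over the tab end (this point at x = +17 mm in the tub's frame, a black disc showing: passed) or over the plain end (x = -17 mm, a black cross showing: rejected). One standing on edge falls to a side in the first second.
- tub_d: Loose closed food tub, clear with a blue lid, 70 long (its x) x 60 wide (its y) x 52 mm high, about 0.25 kg, origin at the centre of its underside, z up. A small lid tab sticks out 7 mm at its +x end (26 mm wide). All tubs are alike but for the tag; some may be absent.
- tag_d (a point): Centre of the white flip-over tag (30 x 34 mm) on the lid of tub_d. It is hinged across the middle of the lid and lies flat over the tab end (this point at x = +17 mm in the tub's frame, a black disc showing: passed) or over the plain end (x = -17 mm, a black cross showing: rejected). One standing on edge falls to a side in the first second.
- tub_e: Loose closed food tub, clear with a blue lid, 70 long (its x) x 60 wide (its y) x 52 mm high, about 0.25 kg, origin at the centre of its underside, z up. A small lid tab sticks out 7 mm at its +x end (26 mm wide). All tubs are alike but for the tag; some may be absent.
- tag_e (a point): Centre of the white flip-over tag (30 x 34 mm) on the lid of tub_e. It is hinged across the middle of the lid and lies flat over the tab end (this point at x = +17 mm in the tub's frame, a black disc showing: passed) or over the plain end (x = -17 mm, a black cross showing: rejected). One standing on edge falls to a side in the first second.
- jar: Bystander: green glass jar, 62 mm diameter, 76 mm high, origin under its centre.
- tin: Bystander: steel tin, 66 mm diameter, 70 mm high, origin under its centre.
- mill: Bystander: dark wooden pepper mill, 54 mm diameter, 76 mm high, origin under its centre.
There are look-alikes about, which are no part of the job. Of the things like the pin, leave any that is purple; of the rest the smaller one is meant. What is shaped like the tub_a but red is not meant.

How it is judged:
By the outcome, as a careful person would: the job done as asked, in the order asked, and still so for the second after the job is handed in, with the robot touching nothing.
Of tub_b, tub_c, tub_d, tub_e only 2 to 3 are there at a start; the rules pass over those that are not, and their reading is None.
At some moment in a run one of tub_a, tub_b, tub_c, tub_d, tub_e may be knocked a few centimetres aside while the robot is not near it.
Once in a run the grip may slacken for a moment while it holds something.
It also fails if it takes over 200 s, if anything falls off the work surface, if the arm or the gripper's body presses on something with over 40 N, if the wrist force passes 120 N, or if a joint passes its speed limit or range.

## Robot

A 6-joint arm with a two-finger parallel gripper is mounted at the origin on the work surface. World frame = base frame: x ahead of the robot, y to its left, z up, the work surface at z = 0. Lengths are in mm, angles in degrees, forces in N, time in s.
With the tool pointing down it reaches from about 325 to 775 mm from the base axis. Payload 5.5 kg.
Tool frame: the origin (TCP) lies between the finger pads; the fingertips stand 25 mm ahead of it and the grasp point (between the pads) lies 6 mm ahead of it (tip_reach is the distance from the TCP to the fingertips, in mm); z points along the fingers, y is the line along which they close (so a half turn about z gives the same grasp; the last joint's range is limited). The gripper opens to 85 mm and grips with 20 to 120 N. Pads are 22 mm wide; open, the fingers measure 114 mm over their backs; the gripper's body (76 mm by 85 mm) begins 54 mm behind the grasp point. The pads swing forward as they close: fully open they stand 13 mm farther back than shut.
Start: joints at [63.787, 5.22, 70.514, -0, 104.267, -3.249], TCP at [234.099, 552.462, 229.575] pointing down, gripper open.
Joint ranges: [-164.24, 164.24], [-49.07, 125.15], [9.68, 141.18], [-86.29, 266.29], [3.28, 154.24], [-151.56, 151.56]. Speed limits (degrees/s): [147.25, 147.25, 172.46, 180, 180, 180].

## Interface

Orientations are given as [roll, pitch, yaw] about the fixed x, y, z axes, in that order (R = Rz(yaw) Ry(pitch) Rx(roll)).
In Python, from plant import * gives the robot as it stands. The module is installed in compiled form; this text tells all that it offers.
- The arm moves only by the tool drive_tool, never from a script. Its argument "targets" is a list of rows, each a list of 3 entries, a list of its own where there are three numbers: the shift along the tool's x, y, z as a fraction of full scale, then the turn, a rotation vector about the tool's x, y, z as a fraction of full scale, then the opening, from 0 (shut) to 1 (fully open). A call has exactly 8 rows; each row shifts and turns the commanded pose from where the row before left it, along the tool's axes as they then stand; what a row does not reach is not made up. Full scale, the value 1, is 0.15 m for a shift and 90 degrees for a turn. A row lasts 1/12 s, in which the tool goes at most 41.7 mm and 7.16 degrees, less where a joint would pass 70% of its speed; a pose out of reach is approached as far as the arm can. A call with a number of a shift or a turn outside -1 to 1 is refused whole. A call with a gripper value outside its range is refused whole. The fingers move at their own pace and stop on an object; "squeeze" is the grip in N (left out, the last holds). Time passes only in rows, so rows that do not move let the fingers close, or fill a call up. It gives the time, the measured TCP pose, the force, the opening and the grip force at its end, in the units of the state.
- read_state(): the state, without advancing time (a new reading comes with each control period).
- camera(name): name is "scene" or "top"; returns a dict with "img" (400x640x3 uint8, red, green, blue), "fx", "fy", "cx", "cy" (pixels), "k1" (the pictures are not rectified: a ray, as slopes to the right and down, at radius r is drawn at 1 + k1 r^2 times it, then the intrinsics apply), "world_from_camera" (4x4, takes a point from camera to world coordinates). Camera axes: x right, y down, z forward; pixel columns grow to the right and rows downward; lengths in mm; the calibration is good to about 2 mm. A picture is of the moment at which its call begins. There is no depth.
- hand_in(): hands the job in; it is judged then, once.
The state is a dict: "time_s": time; "joints": joint angles; "qvel": joint speeds; "joint_efforts": joint torques, N m; "tcp_pos": TCP position; "tcp_rot": TCP orientation; "contact_force": force on the tool from outside, world axes, zero at the start; "moment": the same for the moment, N m; "gripper_width": finger opening in mm; "grip_force": force on a finger pad.
Only numpy, scipy, OpenCV 4.12 (cv2) and the standard library are available. Lean on these libraries where they do the work, as an engineer would, in place of code of your own. Each camera call takes 0.05 s, during which the arm holds its last target. There are 200 camera calls.

## Working session

There is one attempt and no reset: what is moved stays moved. The work goes in short steps, Python scripts to look and compute and a tool call to move; the robot and the scene stay as the last step left them, time stands still between calls to the robot, and variables do not carry over. Pictures are saved under pics/ and viewed, at most 14 in all, crops included, and the job is handed in when it is done.

Besides the shell and the picture viewer there is one more tool, called by a JSON object that holds its "api" and its "payload". drive_tool: Moves the arm, as the interface text tells. Shift numbers are shares of 0.15 m and turn numbers shares of 90 degrees, none past 1 either way. Its arguments: {"type":"object","properties":{"targets":{"type":"array"},"squeeze":{"type":"number"}},"required":["targets"]}

```bash
mkdir -p pics; ls; python3 - <<'E'
from plant import *
import cv2,numpy as np
for n in("top","scene"):
    c=camera(n); cv2.imwrite(f"pics/{n}0.png",c["img"][:,:,::-1])
    print(n,c["fx"],c["fy"],c["cx"],c["cy"],c["k1"],np.round(c["world_from_camera"],4).tolist())
s=read_state();print(s)
E
```

```text
pics
top 380.33120284769507 380.33120284769507 322.123538236768 197.46694276767835 -0.07404073801210855 [[0.1201, -0.9647, 0.2342, 243.4426], [-0.9928, -0.1163, 0.0301, -107.7081], [-0.0018, -0.2361, -0.9717, 1160.0165], [0.0, 0.0, 0.0, 1.0]]
scene 371.3062847913138 371.3062847913138 319.9246433619586 203.23312249500194 -0.03948065486082702 [[0.3224, 0.7289, -0.6039, 1087.5525], [0.9466, -0.2549, 0.1977, -295.5811], [-0.0099, -0.6354, -0.7722, 825.4525], [0.0, 0.0, 0.0, 1.0]]
{'time_s': 0.1, 'joints': array([ 6.37871090e+01,  5.25972602e+00,  7.05762307e+01,  3.82197904e-04,
        1.04266312e+02, -3.24925612e+00]), 'qvel': array([ 0.00955764, -0.03332636, -0.20051789,  0.01757078, -0.05101777,
       -0.00671059]), 'joint_efforts': array([ 2.07222627e-03, -4.60213459e+01, -4.19220436e+01, -1.56659298e-04,
        1.06021296e-02,  7.13564418e-06]), 'tcp_pos': array([233.97936183, 552.2178991 , 228.54187913]), 'tcp_rot': array([-1.79897916e+02, -6.16657164e-03,  1.57036454e+02]), 'contact_force': array([-0.26257083,  0.70991913, -0.94141461]), 'moment': array([-0.04454387,  0.01726572,  0.00405445]), 'grip_force': 0.0, 'gripper_width': 85.78984733644288}
```

View pics/top0.png

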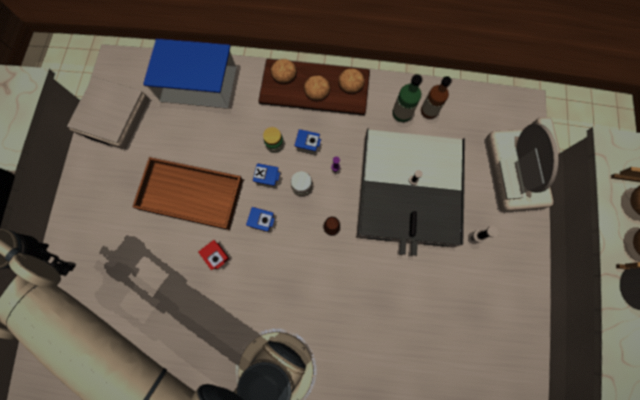

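View pics/scene0.png

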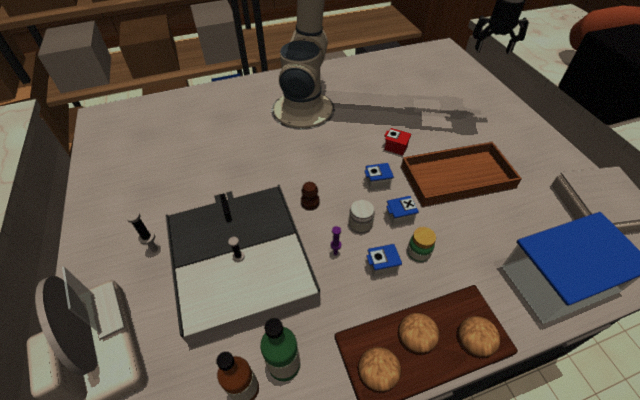

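Top view: blue tubs at (308,141) disc, (266,175) cross, (261,219) disc. The red decoy is at (213,255). The pin is in the deck at (415,178), with a larger look-alike at (482,235) and a purple one at (336,163). The tray is at (188,193) and the notch fork at (408,248).

```bash
cat > h.py <<'E'
from plant import *
import cv2,numpy as np
def K(c): return np.array([[c["fx"],0,c["cx"]],[0,c["fy"],c["cy"]],[0,0,1.]])
def ray(c,uv):
    uv=np.asarray(uv,float).reshape(-1,2)
    xd=(uv-[c["cx"],c["cy"]])/[c["fx"],c["fy"]]
    x=xd.copy()
    for _ in range(30): x=xd/(1+c["k1"]*(x**2).sum(1,keepdims=True))
    T=np.array(c["world_from_camera"]); d=np.c_[x,np.ones(len(x))]@T[:3,:3].T
    return T[:3,3],d
def plane(c,uv,z):
    o,d=ray(c,uv); return o+d*((z-o[2])/d[:,2])[:,None]
def proj(c,p):
    T=np.array(c["world_from_camera"]); q=(np.asarray(p,float).reshape(-1,3)-T[:3,3])@T[:3,:3]
    x=q[:,:2]/q[:,2:]; x=x*(1+c["k1"]*(x**2).sum(1,keepdims=True)); return x*[c["fx"],c["fy"]]+[c["cx"],c["cy"]]
def ortho(c,z,x0,x1,y0,y1,s):
    # metric picture of plane z: row = (x1-x)*s, col=(y1-y)*s
    X,Y=np.meshgrid(np.arange(x1,x0,-1/s),np.arange(y1,y0,-1/s),indexing="ij")
    uv=proj(c,np.stack([X,Y,np.full_like(X,z)],-1)).astype(np.float32).reshape(*X.shape,2)
    return cv2.remap(c["img"],uv[...,0].copy(),uv[...,1].copy(),cv2.INTER_CUBIC)
def blobs(c,mask,amin=30):
    n,l,st,ce=cv2.connectedComponentsWithStats(mask.astype(np.uint8))
    return [(ce[i],st[i,4],l==i) for i in range(1,n) if st[i,4]>=amin]
def tubs(z=52):
    out=[]
    for n in("top","scene"):
        c=camera(n); h=cv2.cvtColor(c["img"],cv2.COLOR_RGB2HSV)
        m=(h[...,0]>100)&(h[...,0]<128)&(h[...,1]>130)&(h[...,2]>60)
        m=cv2.morphologyEx(m.astype(np.uint8),cv2.MORPH_CLOSE,np.ones((3,3)))
        for ce,a,b in blobs(c,m,60):
            if a>900: continue
            ct,_=cv2.findContours(b.astype(np.uint8),cv2.RETR_EXTERNAL,cv2.CHAIN_APPROX_NONE)
            P=plane(c,ct[0].reshape(-1,2),z)[:,:2].astype(np.float32)
            r=cv2.minAreaRect(cv2.convexHull(P))
            fill=np.zeros(b.shape,np.uint8); cv2.drawContours(fill,[cv2.convexHull(ct[0])],-1,1,-1)
            g=c["img"].min(2); w=(fill>0)&(h[...,1]<90)
            t=plane(c,np.argwhere(w)[:,::-1].mean(0),z+1)[0,:2] if w.any() else None
            out.append((n,np.round(ce),a,np.round(r[0],1),np.round(r[1],1),round(r[2],1),None if t is None else np.round(t,1)))
    return out
E
python3 - <<'E'
from h import *
for t in tubs(): print(*t)
c=camera("top");s=camera("scene")
print("blue?",plane(s,[228,78],0))
print("pin head top/scene", plane(c,[416,174],178-34),)
for n,uv in dict(boxTL=[366,129],boxTR=[466,137],boxBR=[463,246],boxBL=[358,237]).items(): print(n,plane(c,uv,76).round())
for n,uv in dict(a=[150,158],b=[242,178],cc=[228,228],d=[135,209]).items(): print("tray",n,plane(c,uv,42).round())
p=[plane(c,[411,224],110)[0],plane(c,[408,248],62)[0],plane(s,[224,208],110)[0]];print(np.round(p))
im=ortho(c,72,430,830,-480,-60,1.8); 
im2=ortho(s,72,430,830,-480,-60,1.8)
cv2.imwrite("pics/o1.png",im[:,:,::-1]); cv2.imwrite("pics/o2.png",im2[:,:,::-1]);print(im.shape)
E
```

```text
top [305. 140.] 246 [687.6  -7.5] [73.  58.2] 83.8 [689.4 -19. ]
top [269. 175.] 282 [561.9 103.8] [74.3 58. ] 86.0 [565.2 123. ]
top [258. 219.] 287 [422.9  99.6] [74.1 56.7] 81.8 [422.5  89. ]
scene [380. 172.] 248 [425.1  99.1] [74.2 60.1] 81.6 [419.7  89.6]
scene [399. 208.] 331 [564.6 102.9] [74.7 59.6] 85.8 [562.7 121.2]
scene [386. 257.] 430 [690.3  -8.3] [74.9 59.2] 83.2 [686.5 -18.7]
blue? [[-301.19031373 -223.69602198    0.        ]]
pin head top/scene [[ 586.98676069 -329.42537247  144.        ]]
boxTL [[ 736. -182.   76.]]
boxTR [[ 749. -492.   76.]]
boxBR [[ 411. -494.   76.]]
boxBL [[ 401. -190.   76.]]
tray a [[575. 482.  42.]]
tray b [[545. 179.  42.]]
tray cc [[386. 194.  42.]]
tray d [[408. 491.  42.]]
[[ 450. -332.  110.]
 [ 388. -338.   62.]
 [ 464. -342.  110.]]
(720, 756, 3)
```

View pics/o1.png

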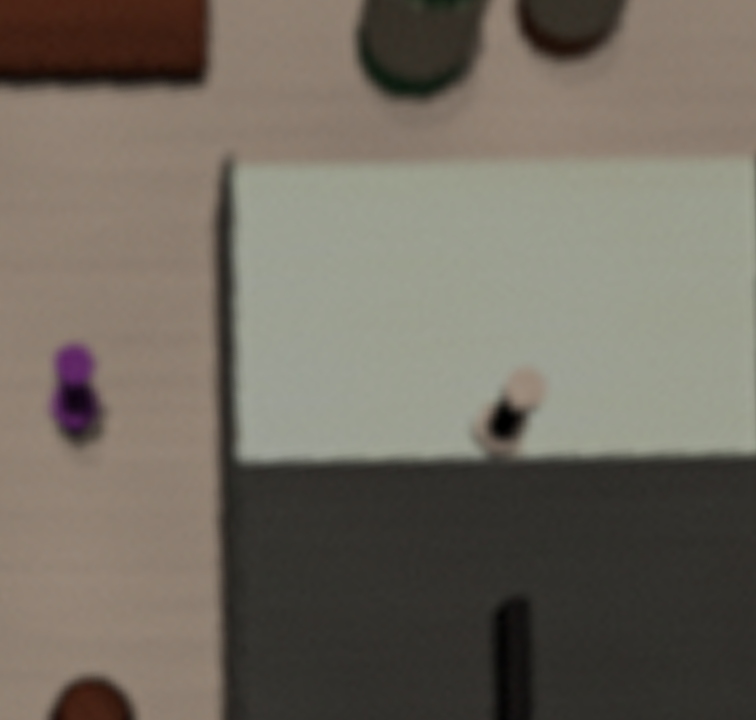

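View pics/o2.png

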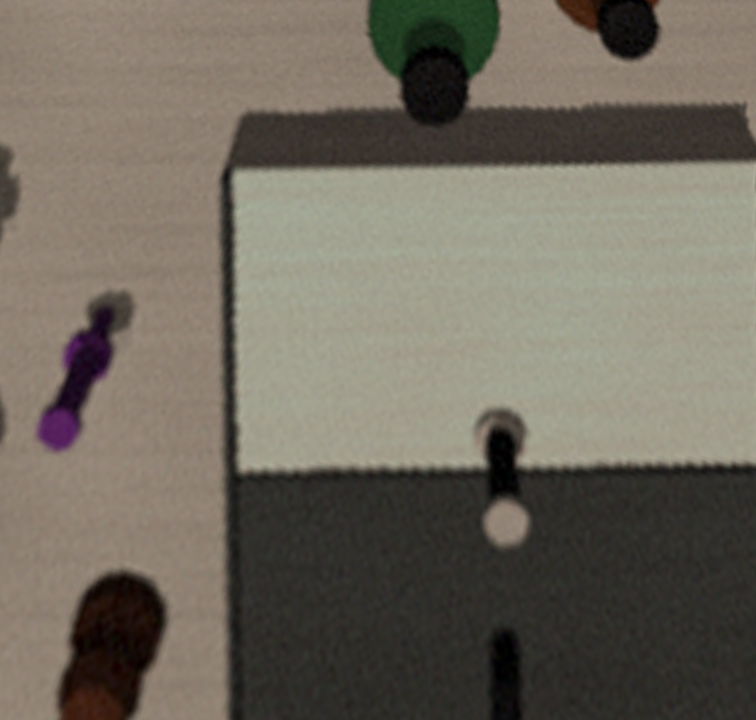

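The first ortho view (top) shows the pin head at (525,388) and the collar at (497,435). The second (scene) shows the head at (505,523). Both put the pin at about (590,-336.5). Next I'll measure the fork and the bar.

```bash
python3 - <<'E'
from h import *
c=camera("top");s=camera("scene")
a=ortho(c,62,350,500,-430,-260,2.3);b=ortho(s,62,350,500,-430,-260,2.3)
a=np.clip(a*1.5,0,255).astype(np.uint8);b=np.clip(b*1.5,0,255).astype(np.uint8)
im=np.hstack([a,b]);print(im.shape);cv2.imwrite("pics/f.png",im[:,:,::-1])
# edges of deck (bright, low sat) at z=72, both views
for n,k in(("top",c),("scene",s)):
    o=ortho(k,72,540,790,-520,-150,2); g=cv2.cvtColor(o,cv2.COLOR_RGB2HSV)
    m=((g[...,2]>125)&(g[...,0]>25)&(g[...,0]<95)).astype(np.uint8)
    B=max(blobs(k,m,500),key=lambda t:t[1])[2]
    ct,_=cv2.findContours(B.astype(np.uint8),cv2.RETR_EXTERNAL,cv2.CHAIN_APPROX_NONE)
    P=ct[0].reshape(-1,2); P=np.c_[790-P[:,1]/2,-150-P[:,0]/2].astype(np.float32)
    print(n,cv2.minAreaRect(P))
    # back edge fit
    for lo,hi in((-460,-220),):
        ys=np.arange(lo,hi,4); xs=[P[np.abs(P[:,1]-y)<1][:,0].max() for y in ys]; xf=[P[np.abs(P[:,1]-y)<1][:,0].min() for y in ys]
        print("back x=",np.polyfit(ys+345,xs,1),"coveredge",np.polyfit((ys+345)[ys>-300],np.array(xf)[ys>-300],1))
    xs=np.arange(610,700,4);yl=[P[np.abs(P[:,0]-x)<1][:,1].max() for x in xs];yr=[P[np.abs(P[:,0]-x)<1][:,1].min() for x in xs]
    print("left",np.polyfit(xs-655,yl,1),"right",np.polyfit(xs-655,yr,1))
E
```

```text
(345, 782, 3)
top ((658.1800537109375, -335.9742126464844), (163.06883239746094, 289.95172119140625), 0.9508800506591797)
back x= [-1.14441512e-02  7.38659332e+02] coveredge [-1.71052632e-02  5.77453947e+02]
left [ 1.56867589e-02 -1.91636487e+02] right [ 1.97628458e-03 -4.80171937e+02]
scene ((654.6928100585938, -336.39654541015625), (166.19143676757812, 291.8403015136719), 0.8243427872657776)
back x= [-1.02320089e-02  7.36747363e+02] coveredge [-1.33991228e-01  5.90415570e+02]
left [ 2.87796443e-02 -1.91536438e+02] right [ 1.43280632e-02 -4.81355237e+02]
```

View pics/f.png

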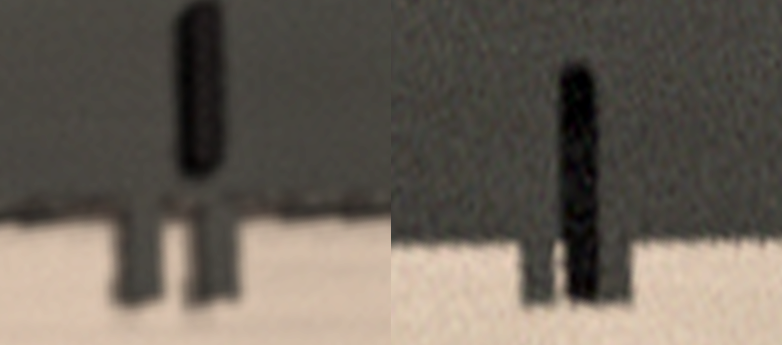

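The fork slot sits between columns 160 and 190 in the top half of the picture. The bar is in line with it, and everything lies on the box's y=0 line. The box origin is about (491.5,-338.8) with yaw 0.85°, the notch about (384.5,-338.7), and the pin (590,-336.5). Moving now.

{"api": "drive_tool", "payload": {"targets": [[[0,0,0],[0,0,0.079],1],[[0,0,0],[0,0,0.079],1],[[0,0,0],[0,0,0.079],1],[[0,0,0],[0,0,0.079],1],[[0,0,0],[0,0,0.079],1],[[0,0,0],[0,0,0.079],1],[[0,0,0],[0,0,0.079],1],[[0,0,0],[0,0,0.079],1]], "squeeze": 50}}

```text
time_s: 1.07
tcp_pos: [234.1, 552.4, 229.5]
tcp_rot: [-180.0, 0.0, 99.8]
contact_force: [0.1, 0.2, -0.5]
gripper_width: 85.4
grip_force: 0.0
```

{"api": "drive_tool", "payload": {"targets": [[[0,0,0],[0,0,0.0517],1],[[0,0,0],[0,0,0.0517],1],[[-0.25,0.095,0],[0,0,0],1],[[-0.25,0.095,0],[0,0,0],1],[[-0.25,0.095,0],[0,0,0],1],[[-0.25,0.095,0],[0,0,0],1],[[-0.25,0.095,0],[0,0,0],1],[[-0.25,0.095,0],[0,0,0],1]]}}

```text
time_s: 1.73
tcp_pos: [323.1, 327.1, 229.7]
tcp_rot: [180.0, -0.0, 90.9]
contact_force: [1.6, -0.4, -0.1]
gripper_width: 85.5
grip_force: 0.0
```

{"api": "drive_tool", "payload": {"targets": [[[-0.25,0.095,0],[0,0,0],1],[[-0.25,0.095,0],[0,0,0],1],[[-0.25,0.095,0],[0,0,0],1],[[-0.25,0.095,0],[0,0,0],1],[[-0.25,0.095,0],[0,0,0],1],[[-0.25,0.095,0],[0,0,0],1],[[-0.25,0.095,0],[0,0,0],1],[[-0.25,0.095,0],[0,0,0],1]]}}

```text
time_s: 2.4
tcp_pos: [441.6, 28.5, 230.0]
tcp_rot: [179.9, -0.0, 90.8]
contact_force: [0.6, 1.0, 0.3]
gripper_width: 85.2
grip_force: 0.0
```

{"api": "drive_tool", "payload": {"targets": [[[-0.25,0.095,0],[0,0,0],1],[[-0.25,0.095,0],[0,0,0],1],[[-0.25,0.095,0],[0,0,0],1],[[-0.25,0.095,0],[0,0,0],1],[[-0.25,0.095,0],[0,0,0],1],[[-0.25,0.095,0],[0,0,0],1],[[-0.25,0.095,0],[0,0,0],1],[[0,0,0],[0,0,0],1]]}}

```text
time_s: 3.07
tcp_pos: [545.6, -236.6, 226.1]
tcp_rot: [-179.8, 0.0, 90.5]
contact_force: [-0.3, 0.5, -0.6]
gripper_width: 85.4
grip_force: 0.0
```

{"api": "drive_tool", "payload": {"targets": [[[0,0,0],[0,0,0.077],1],[[0,0,0],[0,0,0.077],1],[[0,0,0],[0,0,0.077],1],[[0,0,0],[0,0,0.077],1],[[0,0,0],[0,0,0.077],1],[[0,0,0],[0,0,0.077],1],[[0,0,0],[0,0,0.077],1],[[0,0,0],[0,0,0.077],1]]}}

```text
time_s: 3.73
tcp_pos: [545.0, -230.3, 229.7]
tcp_rot: [180.0, -0.0, 35.1]
contact_force: [0.4, -0.6, 0.4]
gripper_width: 85.5
grip_force: 0.0
```

{"api": "drive_tool", "payload": {"targets": [[[0,0,0],[0,0,0.077],1],[[0,0,0],[0,0,0.077],1],[[0,0,0],[0,0,0.077],1],[[0,0,0],[0,0,0.077],1],[[0,0,0],[0,0,0.076],1],[[0,0,0],[0,0,0],1],[[0,0,0],[0,0,0],1],[[0,0,0],[0,0,0],1]]}}

```text
time_s: 4.4
tcp_pos: [545.0, -230.4, 229.7]
tcp_rot: [-180.0, -0.0, 1.1]
contact_force: [0.1, 0.1, 1.1]
gripper_width: 85.8
grip_force: 0.0
```

{"api": "drive_tool", "payload": {"targets": [[[0.096,0.238,0],[0,0,0],1],[[0.096,0.238,0],[0,0,0],1],[[0.096,0.238,0],[0,0,0],1],[[0,0,0],[0,0,0.003],1],[[0,0,0.19],[0,0,0],1],[[0,0,0.19],[0,0,0],1],[[0,0,0.19],[0,0,0],1],[[0,0,0.19],[0,0,0],1]]}}

```text
time_s: 5.07
tcp_pos: [589.7, -336.8, 114.4]
tcp_rot: [180.0, -0.0, 0.7]
contact_force: [0.0, -0.7, -0.7]
gripper_width: 85.1
grip_force: 0.0
```

{"api": "drive_tool", "payload": {"targets": [[[0,0,0],[0,0,0],0.5],[[0,0,0],[0,0,0],0],[[0,0,0],[0,0,0],0],[[0,0,0],[0,0,0],0],[[0,0,0],[0,0,0],0],[[0,0,0],[0,0,0],0],[[0,0,0],[0,0,0],0],[[0,0,0],[0,0,0],0]]}}

```text
time_s: 5.73
tcp_pos: [590.8, -337.4, 118.8]
tcp_rot: [179.9, -0.2, 0.6]
contact_force: [-0.1, 0.6, 5.8]
gripper_width: 18.7
grip_force: 48.6
```

{"api": "drive_tool", "payload": {"targets": [[[0,0,0],[0,0,0],0],[[0,0,0],[0,0,0],0],[[0,0,0],[0,0,0],0],[[0,0,-0.05],[0,0,0],0],[[0,0,-0.05],[0,0,0],0],[[0,0,-0.05],[0,0,0],0],[[0,0,-0.05],[0,0,0],0],[[0,0,-0.05],[0,0,0],0]]}}

```text
time_s: 6.4
tcp_pos: [589.8, -337.0, 154.0]
tcp_rot: [180.0, -0.0, 0.6]
contact_force: [-0.6, -0.1, -0.9]
gripper_width: 18.8
grip_force: 48.8
```

{"api": "drive_tool", "payload": {"targets": [[[0,0,-0.06],[0,0,0],0],[[0,0,-0.06],[0,0,0],0],[[0,0,-0.06],[0,0,0],0],[[0,0,-0.06],[0,0,0],0],[[0,0,-0.06],[0,0,0],0],[[0,0,-0.06],[0,0,0],0],[[0,0,0],[0,0,0],0],[[0,0,0],[0,0,0],0]]}}

```text
time_s: 7.07
tcp_pos: [590.1, -337.1, 208.1]
tcp_rot: [179.9, -0.1, 0.6]
contact_force: [0.7, 0.4, -0.4]
gripper_width: 19.5
grip_force: 48.8
```

```bash
python3 - <<'E'
from h import *
c=camera("top");s=camera("scene");st=read_state();print(st["tcp_pos"],st["gripper_width"],st["grip_force"])
out=[]
for k in(c,s):
    u,v=proj(k,st["tcp_pos"]-[0,0,40])[0].round().astype(int)
    out.append(cv2.resize(np.clip(k["img"][v-45:v+45,u-45:u+45]*1.6,0,255).astype(np.uint8),(390,390),interpolation=2));print(u,v)
cv2.imwrite("pics/p1.png",np.hstack(out)[:,:,::-1])
E
```

```text
[ 589.65831858 -336.90641098  206.42801134] 19.04821465360974 48.835777044296265
421 171
231 234
```

View pics/p1.png

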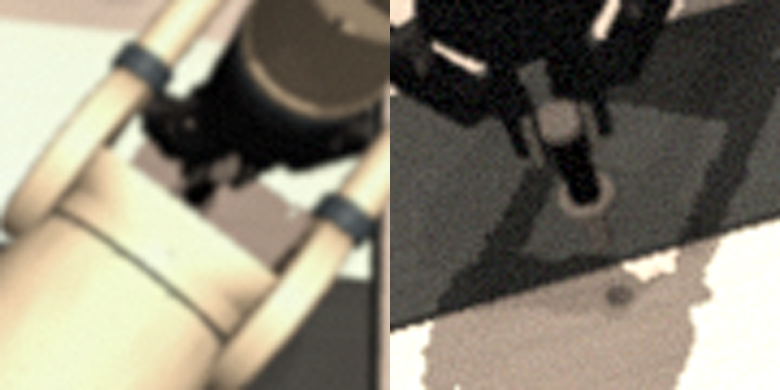

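The pin is out and held: collar at (585,197) in the right crop, empty bore at (618,295).

{"api": "drive_tool", "payload": {"targets": [[[0,0,-0.1],[0,0,0],0],[[-0.2283,-0.004,0],[0,0,0],0],[[-0.2283,0,0],[0,0,0],0],[[-0.2283,0,0],[0,0,0],0],[[-0.2283,0,0],[0,0,0],0],[[-0.2283,0,0],[0,0,0],0],[[-0.2283,0,0],[0,0,0],0],[[0,0,0],[0,0,0],0]]}}

```text
time_s: 7.83
tcp_pos: [379.5, -338.4, 221.7]
tcp_rot: [-180.0, 0.2, 0.4]
contact_force: [0.5, 0.1, -1.1]
gripper_width: 19.5
grip_force: 49.0
```

{"api": "drive_tool", "payload": {"targets": [[[0,0,0.15],[0,0,0],0],[[0,0,0.13],[0,0,0],0],[[0,0,0],[0,0,0],0],[[0,0,0],[0,0,0],0],[[0,0,0],[0,0,0],0],[[0,0,0],[0,0,0],0],[[0,0,0],[0,0,0],0],[[0,0,0],[0,0,0],0]]}}

```text
time_s: 8.5
tcp_pos: [384.7, -338.7, 181.1]
tcp_rot: [179.9, -0.1, 0.6]
contact_force: [-0.0, 0.4, -1.3]
gripper_width: 19.3
grip_force: 48.8
```

```bash
python3 - <<'E'
from h import *
c=camera("top");s=camera("scene");st=read_state();print(st["tcp_pos"],st["gripper_width"],st["grip_force"])
out=[]
for k in(c,s):
    u,v=proj(k,st["tcp_pos"]-[0,0,80])[0].round().astype(int)
    out.append(cv2.resize(np.clip(k["img"][v-35:v+35,u-35:u+35]*1.6,0,255).astype(np.uint8),(390,390),interpolation=2));print(u,v)
cv2.imwrite("pics/p2.png",np.hstack(out)[:,:,::-1])
E
```

```text
[ 384.5331777  -338.5859997   180.64787428] 18.796132506719918 48.79117012023926
411 248
221 188
```

View pics/p2.png

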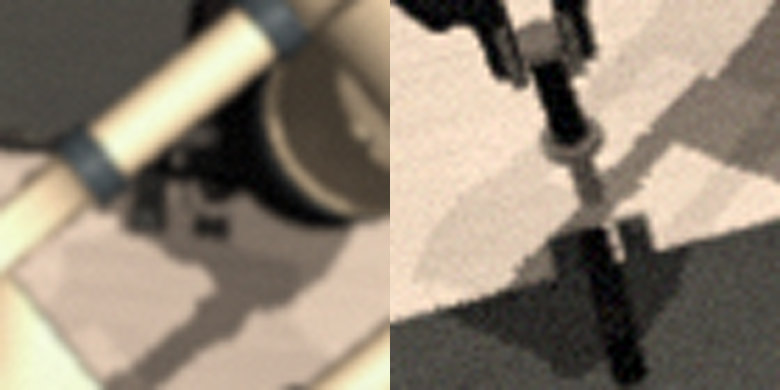

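The right crop shows the pin tip at (597,205) just above the fork, whose prong tops are near (573,232) and (633,217). I'll check this numerically.

```bash
python3 - <<'E'
from h import *
s=camera("scene");st=read_state();t=st["tcp_pos"]
f=lambda p:((proj(s,p)-[186,153])*5.571+[390,0]).round(1)
print("collar,tip",f(t-[0,0,42.4]),f(t-[0,0,80.4]))
for y in(-18,-8.5,0,8.5,18):
  print(y,f([363.5,-339+y,62]),f([384.5,-338.7+y,62]))
g=cv2.cvtColor(s["img"],cv2.COLOR_RGB2GRAY)
print(g[190:200,212:236])
E
```

```text
collar,tip [[568.7 138.6]] [[586.4 193.9]]
-18 [[558.8 224.8]] [[566.  255.5]]
-8.5 [[578. 220.]] [[585.4 250.5]]
0 [[595.1 215.7]] [[602.8 246.1]]
8.5 [[612.2 211.4]] [[620.  241.8]]
18 [[631.2 206.6]] [[639.3 236.9]]
[[127 131 129 129 127 132 128 109  71  63  62  70  68  79 107 135 138 137
  129 129 135 140 142 140]
 [133 132 130 131 130 128 109  73  67  68  65  69  71  90 118 118 116 102
   81  93 121 143 140 138]
 [130 133 131 128 128 106  74  64  71  71  63  61  79  85  88  73  58  50
   48  61 103 138 138 142]
 [132 128 128 125 106  76  63  64  57  56  48  53  86 100  70  30  28  39
   35  47  88 130 136 135]
 [128 129 118 107  68  56  52  38  24  20  15  13  38  73  84  29  21  25
   29  32  73 123 134 129]
 [134 123  84  63  40  23  25  22  14   2   1   0  19  71 100  47  25  19
   26  23  56 103 129 130]
 [127 101  47  25  20  17  22  18   9   1   8   0  13  62 102  59  25  14
   18  23  50  93 130 124]
 [108  70  46  24  20  26  20  22  11   3  10   4   5  35  71  78  32  21
   25  28  31  75 112  94]
 [ 78  68  62  25  24  20  22  20  14   9  11   1   9  26  75  99  32  26
   31  26  24  31  35  31]
 [ 68  71  62  30  26  21  22  26  18   3   9  10   3  12  63  89  34  21
   28  28  24  26  24  21]]
```

```bash
python3 - <<'E'
from h import *
s=camera("scene");t=read_state()["tcp_pos"]; print(t)
for z in (-42,-41+3,-60,-70,-80): print(z,proj(s,t+[0,0,z]).round(2))
g=s["img"].astype(int)
print((g[172:194,212:230]).sum(2)//3)
E
```

```text
[ 384.43611697 -338.48429648  180.3602904 ]
-42 [[218.07 177.8 ]]
-38 [[217.72 176.72]]
-60 [[219.59 182.57]]
-70 [[220.42 185.17]]
-80 [[221.24 187.72]]
[[129  77  10   0   0   0   4  20  79 124 127 127 129 131 135 134 131 131]
 [144 126  36   5  13   4   2   8  50 106 118 128 132 133 131 132 135 136]
 [141 125  57  12   6  10   0   0  25  62  86 117 138 138 134 134 132 131]
 [140 123  54   5   0   2   9   2  19  44  71  95 132 133 133 138 134 136]
 [132 111  61  11   0   0   7   3   6  33  68  77 108 139 137 139 133 138]
 [127  81  60  25   6   3   0   6  15  39  66  73 108 136 134 135 138 129]
 [123  82  62  35  21  12   9  17  37  57  56  60  97 131 132 131 132 114]
 [126  99  66  59  49  42  46  49  65  62  45  68 110 133 137 133 131 108]
 [125 115  70  61  63  62  65  55  59  51  66 104 135 140 136 130 115  83]
 [130 120  88  63  52  50  52  49  45  52  89 131 141 141 132 115  84  75]
 [127 125 124 105  87  73  53  41  47  43  76 133 135 124 112  80  70  77]
 [124 127 130 133 134 128  84  51  47  38  52 101 114  85  80  74  79  73]
 [127 129 133 140 143 131  92  51  39  42  51  74  83  76  80  77  75  72]
 [127 127 137 140 138 139 119  60  43  39  43  49  74  78  75  79  75  79]
 [128 127 128 129 130 132 125  80  50  37  45  43  56  76  78  76  74  75]
 [126 122 124 125 125 132 123  79  47  44  43  40  62  75  79  76  75  82]
 [127 125 122 123 122 124 126 109  56  45  43  42  61  73  78  87  98 115]
 [124 129 124 128 123 127 128 116  70  47  47  52  68  74  87 114 134 134]
 [126 127 125 126 131 132 123 106  67  59  61  65  67  78 105 135 137 126]
 [128 130 128 127 130 123 103  75  66  64  68  67  67  92 115 112 107 100]
 [127 125 127 128 124 101  76  63  68  66  66  63  76  86  86  71  58  52]
 [126 125 128 127 107  74  64  58  56  56  49  47  85  99  65  23  24  40]]
```

{"api": "drive_tool", "payload": {"targets": [[[0,0.007,0],[0,0,0],0],[[0,0,0.08],[0,0,0],0],[[0,0,0.08],[0,0,0],0],[[0,0,0.08],[0,0,0],0],[[0,0,0.08],[0,0,0],0],[[0,0,0.08],[0,0,0],0],[[0,0,0],[0,0,0],0],[[0,0,0],[0,0,0],0]]}}

```text
time_s: 9.37
tcp_pos: [383.8, -339.0, 118.6]
tcp_rot: [-179.9, 0.1, 0.6]
contact_force: [-0.2, 0.8, -1.2]
gripper_width: 19.1
grip_force: 49.0
```

{"api": "drive_tool", "payload": {"targets": [[[0,0,0.015],[0,0,0],0],[[0,0,0.015],[0,0,0],0],[[0,0,0.015],[0,0,0],0],[[0,0,0.01],[0,0,0],0],[[0,0,0],[0,0,0],0],[[0,0,0],[0,0,0],0],[[0,0,0],[0,0,0],0],[[0,0,0],[0,0,0],0]]}}

```text
time_s: 10.03
tcp_pos: [384.4, -339.5, 112.0]
tcp_rot: [180.0, -0.0, 0.6]
contact_force: [0.1, 0.2, 0.5]
gripper_width: 18.9
grip_force: 49.0
```

{"api": "drive_tool", "payload": {"targets": [[[0,0,0.01],[0,0,0],0],[[0,0,0.01],[0,0,0],0],[[0,0,0],[0,0,0],0],[[0,0,0],[0,0,0],0],[[0,0,0],[0,0,0],0],[[0,0,0],[0,0,0],0],[[0,0,0],[0,0,0],0],[[0,0,0],[0,0,0],0]]}}

```text
time_s: 10.7
tcp_pos: [384.4, -339.5, 108.9]
tcp_rot: [180.0, -0.0, 0.6]
contact_force: [-0.2, -0.2, 0.3]
gripper_width: 19.0
grip_force: 49.0
```

{"api": "drive_tool", "payload": {"targets": [[[0,0,0.01],[0,0,0],0],[[0,0,0],[0,0,0],0],[[0,0,0],[0,0,0],0],[[0,0,0],[0,0,0],0],[[0,0,0],[0,0,0],0],[[0,0,0],[0,0,0],0],[[0,0,0],[0,0,0],0],[[0,0,0],[0,0,0],0]]}}

```text
time_s: 11.37
tcp_pos: [384.8, -339.7, 108.8]
tcp_rot: [179.9, -0.1, 0.6]
contact_force: [-0.0, 0.7, 4.7]
gripper_width: 19.2
grip_force: 49.4
```

{"api": "drive_tool", "payload": {"targets": [[[0,0,0.01],[0,0,0],0],[[0,0,0],[0,0,0],0],[[0,0,0],[0,0,0],0],[[0,0,0],[0,0,0],0],[[0,0,0],[0,0,0],0],[[0,0,0],[0,0,0],0],[[0,0,0],[0,0,0],0],[[0,0,0],[0,0,0],0]]}}

```text
time_s: 12.03
tcp_pos: [385.4, -339.9, 108.7]
tcp_rot: [179.9, -0.2, 0.6]
contact_force: [-0.6, 3.3, 11.5]
gripper_width: 18.9
grip_force: 49.7
```

{"api": "drive_tool", "payload": {"targets": [[[0,0,-0.018],[0,0,0],0],[[0,0,0],[0,0,0],0],[[0,0,0],[0,0,0],0.35],[[0,0,0],[0,0,0],0.4],[[0,0,0],[0,0,0],0.6],[[0,0,0],[0,0,0],0.6],[[0,0,0],[0,0,0],0.6],[[0,0,0],[0,0,0],0.6]]}}

```text
time_s: 12.7
tcp_pos: [384.3, -339.5, 108.4]
tcp_rot: [-180.0, 0.0, 0.6]
contact_force: [-1.2, 0.7, -0.0]
gripper_width: 51.0
grip_force: 0.0
```

{"api": "drive_tool", "payload": {"targets": [[[0,0,-0.1],[0,0,0],0.6],[[0,0,-0.2],[0,0,0],0.6],[[0,0,-0.2],[0,0,0],0.6],[[0,0,-0.2],[0,0,0],0.6],[[0.1,0,0],[0,0,0],0.6],[[0.2,0,0],[0,0,0],0.6],[[0.147,0,0],[0,0,0],0.6],[[0,0,0],[0,0,0],0.6]]}}

```text
time_s: 13.37
tcp_pos: [454.1, -338.2, 212.6]
tcp_rot: [-179.9, -0.0, 0.7]
contact_force: [-1.0, -0.0, 0.3]
gripper_width: 51.4
grip_force: 0.0
```

```bash
python3 - <<'E'
from h import *
s=camera("scene");c=camera("top");print(read_state()["tcp_pos"])
print("expect head",proj(s,[384.5,-338.7,130]),"collar",proj(s,[384.5,-338.7,66]))
out=[]
for k in(c,s):
    u,v=proj(k,[385,-339,90])[0].round().astype(int)
    out.append(cv2.resize(np.clip(k["img"][v-35:v+35,u-35:u+35]*1.6,0,255).astype(np.uint8),(390,390),interpolation=2));print(u,v)
cv2.imwrite("pics/p3.png",np.hstack(out)[:,:,::-1])
E
```

```text
[ 451.50412835 -338.57777794  212.86941125]
expect head [[218.70301201 180.07227182]] collar [[223.88372626 196.22516629]]
410 248
222 191
```

View pics/p3.png

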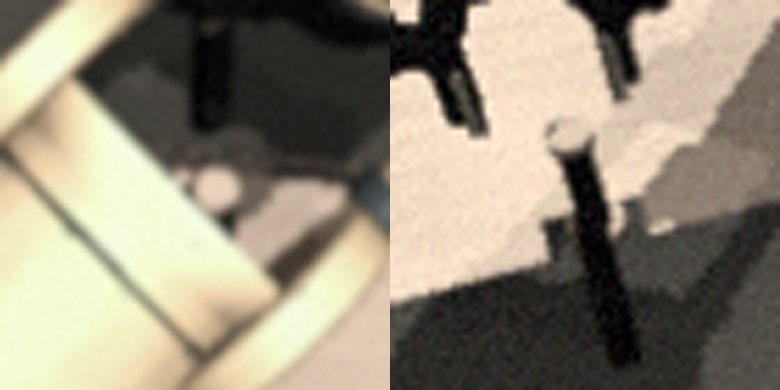

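The pin is parked: head at (570,133) in the right crop, which matches the expected pixel. Now opening the cover.

{"api": "drive_tool", "payload": {"targets": [[[0,0,0.19],[0,0,0],0.6],[[0,0,0.19],[0,0,0],0.6],[[0,0,0.19],[0,0,0],0.6],[[0,0,0.105],[0,0,0],0.6],[[0,0,0],[0,0,0],0.6],[[0,0,0],[0,0,0],0],[[0,0,0],[0,0,0],0],[[0,0,0],[0,0,0],0]]}}

```text
time_s: 14.13
tcp_pos: [451.9, -339.6, 114.8]
tcp_rot: [179.9, -0.2, 0.6]
contact_force: [-0.4, 0.3, 0.8]
gripper_width: 15.6
grip_force: 0.0
```

{"api": "drive_tool", "payload": {"targets": [[[0,0,0],[0,0,0],0],[[0,0,0],[0,0,0],0],[[0,0,0],[0,0,0],0],[[0,0,0],[0,0,0],0],[[0.05,0,0],[0,0,0],0],[[0.1,0,0],[0,0,0],0],[[0.13,0,0],[0,0,0],0],[[0.13,0,0],[0,0,0],0]]}}

```text
time_s: 14.8
tcp_pos: [513.5, -338.7, 113.3]
tcp_rot: [179.9, 0.0, 0.5]
contact_force: [-3.5, -0.8, 6.2]
gripper_width: 0.1
grip_force: 3.4
```

{"api": "drive_tool", "payload": {"targets": [[[0.13,0,0],[0,0,0],0],[[0.13,0,0],[0,0,0],0],[[0.13,0,0],[0,0,0],0],[[0.13,0,0],[0,0,0],0],[[0.1,0,0],[0,0,0],0],[[0.04,0,0],[0,0,0],0],[[0,0,0],[0,0,0],0],[[0,0,0],[0,0,0],0]]}}

```text
time_s: 15.47
tcp_pos: [614.0, -337.1, 113.4]
tcp_rot: [179.9, -0.2, 0.6]
contact_force: [3.1, -0.2, 4.5]
gripper_width: -0.3
grip_force: 2.5
```

```bash
python3 - <<'E'
from h import *
s=camera("scene");c=camera("top");st=read_state();print(st["tcp_pos"],st["gripper_width"],st["contact_force"])
out=[]
for k,(u,v) in((c,(415,190)),(s,(225,230))):
    out.append(cv2.resize(np.clip(k["img"][v-65:v+65,u-65:u+65]*1.6,0,255).astype(np.uint8),(400,400),interpolation=2))
cv2.imwrite("pics/p4.png",np.hstack(out)[:,:,::-1])
E
```

```text
[ 613.40888168 -337.08703858  113.39455965] -0.235065433994468 [ 2.15836028 -0.60522967  4.67700776]
```

View pics/p4.png

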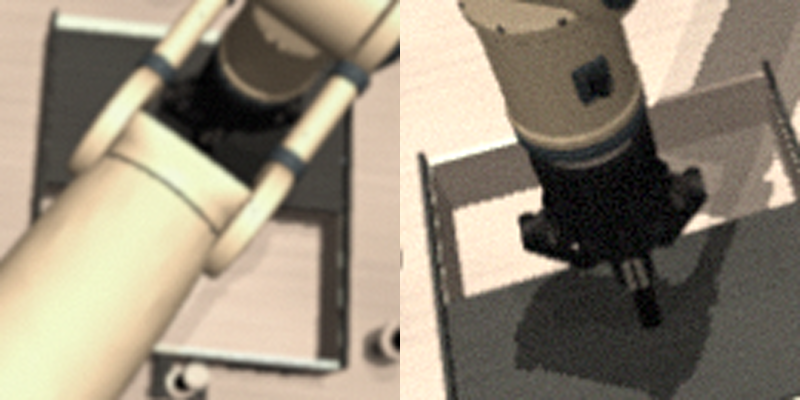

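```bash
python3 - <<'E'
from h import *
s=camera("scene");c=camera("top")
f=lambda p:np.array([160,165])+(np.array(p)-[400,0])*.325
print("bar far bottom",plane(s,f([655,322]),80).round(),"cover near edge",plane(s,f([470,298]),80).round(),plane(s,f([780,212]),80).round())
g=lambda p:np.array([350,125])+np.array(p)*.325
print("top cover near edge",plane(c,g([300,212]),80).round(), "far edge",plane(c,g([55,12]),80).round(),plane(c,g([200,28]),80).round())
t=read_state()["tcp_pos"]
print(proj(s,t+[0,0,-25]),"tip px; bar px center",proj(s,[613,-337,115]), "crop tip", (proj(s,t+[0,0,-25])-[160,165])/.325+[400,0])
print(read_state()["gripper_width"],read_state()["grip_force"])
E
```

```text
bar far bottom [[ 632. -334.   80.]] cover near edge [[ 566. -463.   80.]] [[ 567. -220.   80.]]
top cover near edge [[ 559. -440.   80.]] far edge [[ 735. -188.   80.]] [[ 736. -333.   80.]]
[[239.11197655 261.38545328]] tip px; bar px center [[237.00255733 255.18394323]] crop tip [[643.42146629 296.57062548]]
-0.044587136652830636 2.5683079185546376
```

{"api": "drive_tool", "payload": {"targets": [[[0,0,0],[0,0,0],0.6],[[0,0,0],[0,0,0],0.6],[[0,0,0],[0,0,0],0.6],[[0,0,-0.2],[0,0,0],0.6],[[0,0,-0.2],[0,0,0],0.6],[[0,0,-0.2],[0,0,0],0.6],[[0,0,-0.2],[0,0,0],0.6],[[-0.27,0,0],[0,0,0],0.6]]}}

```text
time_s: 16.33
tcp_pos: [578.7, -338.8, 236.6]
tcp_rot: [179.8, -0.5, 0.8]
contact_force: [-0.1, 0.1, 1.1]
gripper_width: 51.2
grip_force: 0.0
```

{"api": "drive_tool", "payload": {"targets": [[[-0.15,-0.2,0],[0,0,0],1],[[-0.15,-0.2,0],[0,0,0],1],[[0,-0.27,0],[0,0,0],1],[[0,-0.27,0],[0,0,0],1],[[0,-0.27,0],[0,0,0],1],[[0,-0.27,0],[0,0,0],1],[[0,0,0],[0,0,0],1],[[0,0,0],[0,0,0],1]]}}

```text
time_s: 17.0
tcp_pos: [524.0, -114.0, 231.9]
tcp_rot: [-180.0, 0.0, 0.8]
contact_force: [-0.6, -0.2, -0.2]
gripper_width: 85.5
grip_force: 0.0
```

```bash
python3 - <<'E'
from h import *
s=camera("scene");c=camera("top");st=read_state();print(st["tcp_pos"],st["tcp_rot"],st["gripper_width"])
for t in tubs(): print(*t)
a=ortho(c,80,360,790,-500,-180,1.2);b=ortho(s,80,360,790,-500,-180,1.2)
im=np.clip(np.hstack([a,b])*1.5,0,255).astype(np.uint8);print(im.shape);cv2.imwrite("pics/p5.png",im[:,:,::-1])
E
```

```text
[ 524.00134446 -116.44567154  231.60426215] [1.79991904e+02 7.23965960e-02 5.84953052e-01] 85.489808090746
top [299. 137.] 62 [691.6  23.2] [12.  55.6] 80.6 None
top [269. 175.] 282 [561.8 103.6] [73.9 58.2] 85.0 [565.2 122.9]
top [256. 219.] 250 [423.6 103.2] [66.7 57.1] 81.8 [421.5  92. ]
scene [380. 172.] 249 [425.1  99.1] [74.2 60.1] 81.6 [419.6  90.2]
scene [399. 208.] 333 [564.8 102.9] [74.7 60. ] 85.8 [563.5 121.4]
scene [386. 257.] 426 [690.2  -8.7] [75.7 59.2] 83.2 [686.8 -18.5]
(516, 768, 3)
```

View pics/p5.png

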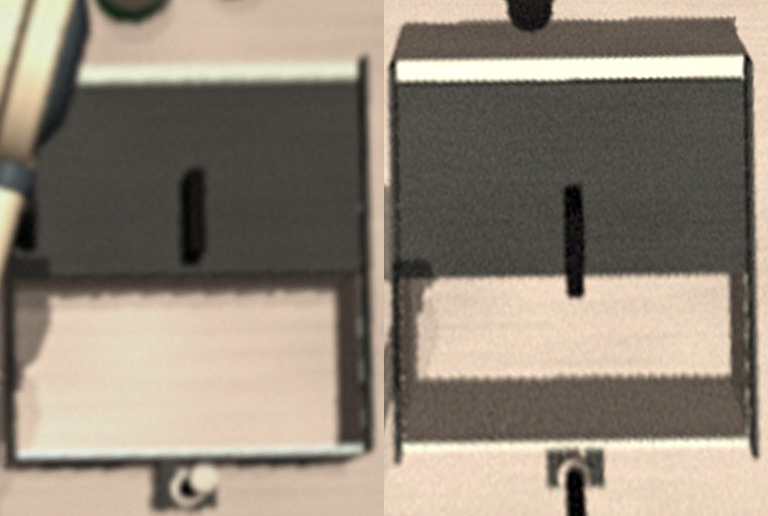

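The cover's near edge is at row 274 in both halves, so it is only about 150 mm open. The fingers dragged on the bar instead of gripping it. I'll work out where the fingertips really are from the last view.

```bash
python3 - <<'E'
from h import *
s=camera("scene");st=read_state()
for z in(0,-10,-20,-30): print(z,proj(s,[452.5,-338.5,212.8+z]).round(1))
t=st["tcp_pos"]
for z in(0,-12,-25): print(z,proj(s,t+[0,0,z]).round(1))
u,v=proj(s,t)[0].round().astype(int)
cv2.imwrite("pics/p6.png",cv2.resize(np.clip(s["img"][v-40:v+40,u-50:u+50]*1.8,0,255).astype(np.uint8),(750,600),interpolation=2)[:,:,::-1]);print(u,v)
E
```

```text
0 [[215.5 175.9]]
-10 [[216.5 178.9]]
-20 [[217.4 181.8]]
-30 [[218.4 184.7]]
0 [[316.7 168.1]]
-12 [[316.8 171.8]]
-25 [[316.9 175.8]]
317 168
```

View pics/p6.png

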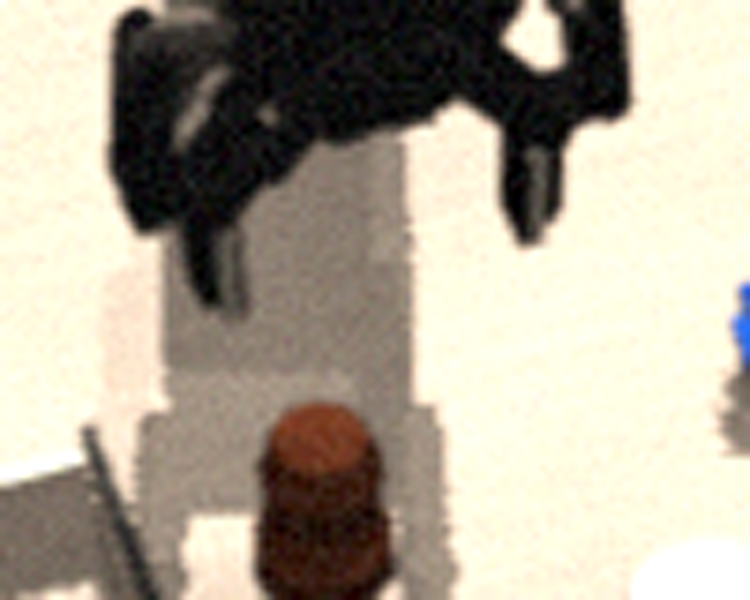

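The open fingertips, mid-point (377,275) in the picture, appear about 11 mm above the TCP. So the tips sit roughly 25 mm farther back than stated, and shut they are about level with the TCP. I'll grip the bar lower and finish opening the cover.

{"api": "drive_tool", "payload": {"targets": [[[0.084,0.246,0],[0,0,0],0.6],[[0.084,0.246,0],[0,0,0],0.6],[[0.084,0.246,0],[0,0,0],0.6],[[0.084,0.246,0],[0,0,0],0.6],[[0.084,0.246,0],[0,0,0],0.6],[[0.084,0.246,0],[0,0,0],0.6],[[0,0,0],[0,0,0],0.6],[[0,0,0.2],[0,0,0],0.6]]}}

```text
time_s: 17.92
tcp_pos: [602.9, -341.9, 205.6]
tcp_rot: [179.8, -0.3, 0.3]
contact_force: [0.4, 0.5, 2.2]
gripper_width: 51.0
grip_force: 0.0
```

{"api": "drive_tool", "payload": {"targets": [[[0,0,0.2],[0,0,0],0.6],[[0,0,0.2],[0,0,0],0.6],[[0,0,0.2],[0,0,0],0.6],[[0,0,0.13],[0,0,0],0.6],[[0,0,0],[0,0,0],0],[[0,0,0],[0,0,0],0],[[0,0,0],[0,0,0],0],[[0,0,0],[0,0,0],0]]}}

```text
time_s: 18.58
tcp_pos: [602.4, -336.7, 94.8]
tcp_rot: [-180.0, -0.1, 0.6]
contact_force: [-1.0, 2.8, -2.2]
gripper_width: 12.7
grip_force: 51.8
```

{"api": "drive_tool", "payload": {"targets": [[[0,0,0],[0,0,0],0],[[0,0,0],[0,0,0],0],[[0.02,0,0],[0,0,0],0],[[0.02,0,0],[0,0,0],0],[[0.02,0,0],[0,0,0],0],[[0.01,0,0],[0,0,0],0],[[0,0,0],[0,0,0],0],[[0,0,0],[0,0,0],0]]}}

```text
time_s: 19.25
tcp_pos: [610.8, -336.6, 94.7]
tcp_rot: [-180.0, 0.2, 0.6]
contact_force: [-12.8, 6.5, 9.4]
gripper_width: 12.4
grip_force: 53.4
```

The bar is gripped now and the cover is against its stop, fully open. Releasing and heading for the far tub (disc).

{"api": "drive_tool", "payload": {"targets": [[[-0.014,0,0],[0,0,0],0],[[0,0,0],[0,0,0],0.6],[[0,0,0],[0,0,0],0.6],[[0,0,0],[0,0,0],0.6],[[0,0,-0.2],[0,0,0],0.6],[[0,0,-0.2],[0,0,0],0.6],[[0,0,-0.2],[0,0,0],1],[[0,0,-0.2],[0,0,0],1]]}}

```text
time_s: 19.92
tcp_pos: [610.3, -336.9, 213.8]
tcp_rot: [180.0, 0.0, 0.6]
contact_force: [-0.0, -0.1, 1.2]
gripper_width: 73.6
grip_force: 0.0
```

{"api": "drive_tool", "payload": {"targets": [[[0.063,-0.246,0],[0,0,0],1],[[0.063,-0.246,0],[0,0,0],1],[[0.063,-0.246,0],[0,0,0],1],[[0.063,-0.246,0],[0,0,0],1],[[0.063,-0.246,0],[0,0,0],1],[[0.063,-0.246,0],[0,0,0],1],[[0.063,-0.246,0],[0,0,0],1],[[0.063,-0.246,0],[0,0,0],1]]}}

```text
time_s: 20.58
tcp_pos: [683.5, -39.1, 212.7]
tcp_rot: [180.0, -0.0, 0.6]
contact_force: [0.7, 0.1, 0.2]
gripper_width: 85.2
grip_force: 0.0
```

{"api": "drive_tool", "payload": {"targets": [[[0.063,-0.246,0],[0,0,0],1],[[0,0,0],[0,0,-0.077],1],[[0,0,0],[0,0,-0.077],1],[[0,0,0],[0,0,-0.077],1],[[0,0,0],[0,0,-0.077],1],[[0,0,0],[0,0,-0.077],1],[[0,0,0],[0,0,-0.077],1],[[0,0,0],[0,0,-0.077],1]]}}

```text
time_s: 21.25
tcp_pos: [692.4, -3.9, 212.5]
tcp_rot: [180.0, 0.0, 49.4]
contact_force: [-0.6, -0.6, 0.9]
gripper_width: 85.2
grip_force: 0.0
```

{"api": "drive_tool", "payload": {"targets": [[[0,0,0],[0,0,-0.077],1],[[0,0,0],[0,0,-0.077],1],[[0,0,0],[0,0,-0.077],1],[[0,0,0],[0,0,-0.077],1],[[0,0,0],[0,0,-0.074],1],[[0,0,0],[0,0,0],1],[[0,0,0],[0,0,0],1],[[0,0,0],[0,0,0],1]]}}

```text
time_s: 21.92
tcp_pos: [692.2, -3.8, 212.6]
tcp_rot: [180.0, 0.0, 83.3]
contact_force: [0.1, -0.1, -0.3]
gripper_width: 85.2
grip_force: 0.0
```

```bash
python3 - <<'E'
from h import *
st=read_state();print(st["tcp_pos"],st["tcp_rot"],st["gripper_width"])
for t in tubs(): print(*t)
c=camera("top")
for n,p in dict(jar=[272,135],tin=[301,181],mill=[332,224]).items(): print(n,plane(c,p,73).round())
s=camera("scene")
print("cover bar far-bottom: expect px",proj(s,[645,-337,80]))
g=s["img"].mean(2); o=ortho(s,80,560,760,-345,-329,1).mean(2).mean(1)
print(np.round(o[::2]).astype(int))
E
```

```text
[692.20669304  -3.79859554 212.60575814] [1.79995931e+02 1.11580895e-02 8.32630812e+01] 85.21694455939732
scene [375. 173.] 141 [423.7  90.1] [56.3 64.1] 72.3 [421.   90.6]
scene [394. 208.] 178 [562.7  81.8] [31.5 60.9] 79.6 [570.3  77.5]
scene [386. 257.] 412 [690.   -8.3] [75.  58.6] 83.2 [686.4 -18.6]
jar [[683. 103.  73.]]
tin [[548.  -6.  73.]]
mill [[ 430. -112.   73.]]
cover bar far-bottom: expect px [[242.53224321 274.88530103]]
[ 63  64  61  64  63  62  61  59  70 117 170 182 178 162  84  38  50  56
  55  55  54  54  53  53  52  52  52  53  54  53  52  52  51  52  53  53
  53  53  52  54  53  53  54  52  52  54  54  53  55  53  51  55  54  53
  55  55  53  48  36  21  14  13  12  10  10   9   8  10  13  15  17  17
  17  17  16  16  18  19  16  16  15  16  16  17  17  18  18  17  16  18
  17  16  17  18  18  20  29  39  41  41]
```

{"api": "drive_tool", "payload": {"targets": [[[0,-0.02,0.18],[0,0,0],1],[[0,0,0.18],[0,0,0],1],[[0,0,0.18],[0,0,0],1],[[0,0,0.18],[0,0,0],1],[[0,0,0.18],[0,0,0],1],[[0,0,0.18],[0,0,0],1],[[0,0,0.18],[0,0,0],1],[[0,0,0.024],[0,0,0],1]], "squeeze": 60}}

```text
time_s: 22.78
tcp_pos: [685.6, -3.2, 13.3]
tcp_rot: [-179.4, 0.0, 83.4]
contact_force: [-0.5, -0.8, -2.0]
gripper_width: 85.5
grip_force: 0.0
```

{"api": "drive_tool", "payload": {"targets": [[[0,0,0],[0,0,0],0.3],[[0,0,0],[0,0,0],0.3],[[0,0,0],[0,0,0],0.3],[[0,0,0],[0,0,0],0.3],[[0,0,0],[0,0,0],0.3],[[0,0,0],[0,0,0],0.3],[[0,0,0],[0,0,0],0.3],[[0,0,0],[0,0,0],0.3]]}}

```text
time_s: 23.45
tcp_pos: [690.4, -3.4, 22.9]
tcp_rot: [179.8, -0.0, 83.5]
contact_force: [0.8, -0.2, 6.8]
gripper_width: 58.9
grip_force: 69.3
```

{"api": "drive_tool", "payload": {"targets": [[[0,0,-0.05],[0,0,0],0.3],[[0,0,-0.1],[0,0,0],0.3],[[0,0,-0.2],[0,0,0],0.3],[[0,0,-0.2],[0,0,0],0.3],[[0,0,-0.2],[0,0,0],0.3],[[0,0,-0.2],[0,0,0],0.3],[[0,0,0],[0,0,0],0.3],[[0,0,0],[0,0,0],0.3]]}}

```text
time_s: 24.12
tcp_pos: [690.2, -3.4, 166.6]
tcp_rot: [179.7, -0.0, 83.5]
contact_force: [1.1, 0.2, -2.7]
gripper_width: 59.1
grip_force: 68.5
```

{"api": "drive_tool", "payload": {"targets": [[[-0.2487,-0.0924,0],[0,0,0],0.3],[[-0.2487,-0.0924,0],[0,0,0],0.3],[[-0.2487,-0.0924,0],[0,0,0],0.3],[[-0.2487,-0.0924,0],[0,0,0],0.3],[[-0.2487,-0.0924,0],[0,0,0],0.3],[[-0.2487,-0.0924,0],[0,0,0],0.3],[[-0.2487,-0.0924,0],[0,0,0],0.3],[[-0.2487,-0.0924,0],[0,0,0],0.3]]}}

```text
time_s: 24.78
tcp_pos: [542.9, -288.1, 160.1]
tcp_rot: [-179.8, -0.1, 83.5]
contact_force: [2.4, -0.4, -3.4]
gripper_width: 59.1
grip_force: 68.2
```

{"api": "drive_tool", "payload": {"targets": [[[-0.2487,-0.0924,0],[0,0,0],0.3],[[-0.2487,-0.0924,0],[0,0,0],0.3],[[-0.2487,-0.0924,0],[0,0,0],0.3],[[0,0,0],[0,0,-0.041],0.3],[[0,0,0],[0,0,-0.041],0.3],[[0,0,0],[0,0,0],0.3],[[0,0,0],[0,0,0],0.3],[[0,0,0],[0,0,0],0.3]]}}

```text
time_s: 25.45
tcp_pos: [490.8, -393.0, 161.4]
tcp_rot: [-179.9, -0.1, 90.8]
contact_force: [-0.1, 0.2, -2.9]
gripper_width: 59.2
grip_force: 68.2
```

{"api": "drive_tool", "payload": {"targets": [[[0,0,0.135],[0,0,0],0.3],[[0,0,0.135],[0,0,0],0.3],[[0,0,0.135],[0,0,0],0.3],[[0,0,0.135],[0,0,0],0.3],[[0,0,0.135],[0,0,0],0.3],[[0,0,0.135],[0,0,0],0.3],[[0,0,0],[0,0,0],0.3],[[0,0,0],[0,0,0],0.3]]}}

```text
time_s: 26.12
tcp_pos: [490.3, -392.3, 39.5]
tcp_rot: [-179.8, -0.1, 90.9]
contact_force: [1.5, -0.3, -2.2]
gripper_width: 58.6
grip_force: 68.1
```

{"api": "drive_tool", "payload": {"targets": [[[0,0,0.015],[0,0,0],0.3],[[0,0,0.015],[0,0,0],0.3],[[0,0,0],[0,0,0],0.3],[[0,0,0],[0,0,0],0.3],[[0,0,0],[0,0,0],0.3],[[0,0,0],[0,0,0],0.3],[[0,0,0],[0,0,0],0.3],[[0,0,0],[0,0,0],0.3]]}}

```text
time_s: 26.78
tcp_pos: [490.9, -393.7, 36.8]
tcp_rot: [180.0, 0.0, 90.8]
contact_force: [0.0, -0.4, -2.8]
gripper_width: 58.8
grip_force: 68.1
```

{"api": "drive_tool", "payload": {"targets": [[[0,0,0.01],[0,0,0],0.3],[[0,0,0.01],[0,0,0],0.3],[[0,0,0],[0,0,0],0.3],[[0,0,0],[0,0,0],0.3],[[0,0,0],[0,0,0],0.3],[[0,0,0],[0,0,0],0.3],[[0,0,0],[0,0,0],0.3],[[0,0,0],[0,0,0],0.3]]}}

```text
time_s: 27.45
tcp_pos: [490.9, -393.7, 33.7]
tcp_rot: [180.0, 0.0, 90.8]
contact_force: [-1.3, -0.5, -2.4]
gripper_width: 59.1
grip_force: 68.1
```

{"api": "drive_tool", "payload": {"targets": [[[0,0,0.01],[0,0,0],0.3],[[0,0,0.01],[0,0,0],0.3],[[0,0,0],[0,0,0],0.3],[[0,0,0],[0,0,0],0.3],[[0,0,0],[0,0,0],0.3],[[0,0,0],[0,0,0],0.3],[[0,0,0],[0,0,0],0.3],[[0,0,0],[0,0,0],0.3]]}}

```text
time_s: 28.12
tcp_pos: [491.1, -393.8, 30.9]
tcp_rot: [180.0, 0.0, 90.8]
contact_force: [-0.7, -0.2, -1.3]
gripper_width: 58.8
grip_force: 68.3
```

{"api": "drive_tool", "payload": {"targets": [[[0,0,0.01],[0,0,0],0.3],[[0,0,0],[0,0,0],0.3],[[0,0,0],[0,0,0],0.3],[[0,0,0],[0,0,0],0.3],[[0,0,0],[0,0,0],0.3],[[0,0,0],[0,0,0],0.3],[[0,0,0],[0,0,0],0.3],[[0,0,0],[0,0,0],0.3]]}}

```text
time_s: 28.78
tcp_pos: [491.0, -393.8, 30.9]
tcp_rot: [180.0, 0.0, 90.9]
contact_force: [-3.3, 2.1, 6.5]
gripper_width: 58.7
grip_force: 69.1
```

{"api": "drive_tool", "payload": {"targets": [[[0,0,-0.01],[0,0,0],0.3],[[0,0,0],[0,0,0],0.85],[[0,0,0],[0,0,0],1],[[0,0,0],[0,0,0],1],[[0,0,0],[0,0,0],1],[[0,0,-0.1],[0,0,0],1],[[0,0,-0.2],[0,0,0],1],[[0,0,-0.25],[0,0,0],1]]}}

```text
time_s: 29.45
tcp_pos: [489.5, -392.3, 110.2]
tcp_rot: [-179.7, -0.3, 90.9]
contact_force: [1.0, -1.3, -0.7]
gripper_width: 85.6
grip_force: 0.0
```

{"api": "drive_tool", "payload": {"targets": [[[0,0,-0.25],[0,0,0],1],[[0,0,-0.2],[0,0,0],1],[[0.255,-0.031,0],[0,0,0],1],[[0.255,-0.031,0],[0,0,0],1],[[0.255,-0.031,0],[0,0,0],1],[[0.255,-0.031,0],[0,0,0],1],[[0.255,-0.031,0],[0,0,0],1],[[0.255,-0.031,0],[0,0,0],1]]}}

```text
time_s: 30.12
tcp_pos: [459.1, -163.0, 180.7]
tcp_rot: [180.0, 0.0, 90.8]
contact_force: [2.2, 1.1, -0.5]
gripper_width: 85.5
grip_force: 0.0
```

{"api": "drive_tool", "payload": {"targets": [[[0.255,-0.031,0],[0,0,0],1],[[0.255,-0.031,0],[0,0,0],1],[[0.255,-0.031,0],[0,0,0],1],[[0.255,-0.031,0],[0,0,0],1],[[0.255,-0.031,0],[0,0,0],1],[[0,0,0],[0,0,0.051],1],[[0,0,0],[0,0,0.051],1],[[0,0,0],[0,0,0],1]]}}

```text
time_s: 30.78
tcp_pos: [433.4, 27.2, 180.9]
tcp_rot: [180.0, -0.0, 81.6]
contact_force: [0.1, 0.3, 0.1]
gripper_width: 85.1
grip_force: 0.0
```

```bash
python3 - <<'E'
from h import *
st=read_state();print(st["tcp_pos"],st["tcp_rot"],st["gripper_width"])
for t in tubs(): print(*t)
for t in tubs(60): 
    if t[3][1]<-150: print("well",*t)
E
```

```text
[433.41693883  27.22696914 180.86037598] [ 1.79967655e+02 -8.73076471e-04  8.16372026e+01] 85.05564390886346
top [425. 216.] 283 [ 492.  -393.3] [59.1 66.4] 2.9 [ 493.7 -410.6]
top [255. 218.] 231 [424.6 112.6] [50.9 60.1] 88.3 [424.3  97.2]
scene [380. 172.] 248 [425.1  99.1] [74.2 60.1] 81.6 [419.5  90.1]
scene [394. 212.] 342 [572.2  85.3] [75.8 59.6] 87.2 [571.1 102.6]
scene [212. 234.] 391 [ 485.9 -398.2] [61.7 75.9] 0.8 [ 483.9 -411.3]
well top [425. 216.] 281 [ 490.2 -391.3] [58.7 65.9] 2.9 [ 492.1 -408.4]
well scene [212. 234.] 393 [ 492.2 -397.3] [61.8 74.7] 1.5 [ 489.6 -410.2]
```

The first tub stands in the well at about (491,-394). The cross tub was knocked to about (572,85). Next is the near disc tub.

{"api": "drive_tool", "payload": {"targets": [[[0.243,-0.066,0],[0,0,0],1],[[0.243,-0.066,0],[0,0,0],1],[[0,0,0.2],[0,0,0],1],[[0,0,0.2],[0,0,0],1],[[0,0,0.2],[0,0,0],1],[[0,0,0.2],[0,0,0],1],[[0,0,0.2],[0,0,0],1],[[0,0,0.07],[0,0,0],1]]}}

```text
time_s: 31.65
tcp_pos: [421.9, 100.3, 15.4]
tcp_rot: [-179.6, 0.1, 81.7]
contact_force: [-0.5, -1.0, -0.4]
gripper_width: 85.4
grip_force: 0.0
```

{"api": "drive_tool", "payload": {"targets": [[[0,0,0],[0,0,0],0.3],[[0,0,0],[0,0,0],0.3],[[0,0,0],[0,0,0],0.3],[[0,0,0],[0,0,0],0.3],[[0,0,0],[0,0,0],0.3],[[0,0,0],[0,0,0],0.3],[[0,0,0],[0,0,0],0.3],[[0,0,0],[0,0,0],0.3]]}}

```text
time_s: 32.32
tcp_pos: [425.7, 101.4, 22.1]
tcp_rot: [179.8, -0.0, 81.7]
contact_force: [0.3, -0.5, 6.6]
gripper_width: 59.3
grip_force: 68.6
```

{"api": "drive_tool", "payload": {"targets": [[[0,0,-0.05],[0,0,0],0.3],[[0,0,-0.1],[0,0,0],0.3],[[0,0,-0.2],[0,0,0],0.3],[[0,0,-0.2],[0,0,0],0.3],[[0,0,-0.2],[0,0,0],0.3],[[0,0,-0.2],[0,0,0],0.3],[[0,0,0],[0,0,0],0.3],[[0,0,0],[0,0,0],0.3]]}}

```text
time_s: 32.98
tcp_pos: [425.3, 101.4, 164.8]
tcp_rot: [179.8, -0.1, 81.7]
contact_force: [0.3, 0.9, -2.6]
gripper_width: 59.0
grip_force: 67.9
```

{"api": "drive_tool", "payload": {"targets": [[[-0.251,0.0807,0],[0,0,0],0.3],[[-0.251,0.0807,0],[0,0,0],0.3],[[-0.251,0.0807,0],[0,0,0],0.3],[[-0.251,0.0807,0],[0,0,0],0.3],[[-0.251,0.0807,0],[0,0,0],0.3],[[-0.251,0.0807,0],[0,0,0],0.3],[[-0.251,0.0807,0],[0,0,0],0.3],[[-0.251,0.0807,0],[0,0,0],0.3]]}}

```text
time_s: 33.65
tcp_pos: [475.6, -212.3, 160.2]
tcp_rot: [-179.8, -0.1, 81.7]
contact_force: [1.3, 0.3, -2.1]
gripper_width: 59.0
grip_force: 67.7
```

{"api": "drive_tool", "payload": {"targets": [[[-0.251,0.0807,0],[0,0,0],0.3],[[-0.251,0.0807,0],[0,0,0],0.3],[[0,0,0],[0,0,-0.051],0.3],[[0,0,0],[0,0,-0.051],0.3],[[0,0,0],[0,0,0],0.3],[[0,0,0],[0,0,0],0.3],[[0,0,0],[0,0,0],0.3],[[0,0,0],[0,0,0],0.3]]}}

```text
time_s: 34.32
tcp_pos: [489.6, -288.2, 162.2]
tcp_rot: [-180.0, -0.0, 90.8]
contact_force: [0.5, -0.7, -2.5]
gripper_width: 59.3
grip_force: 67.7
```

{"api": "drive_tool", "payload": {"targets": [[[0,0,0.14],[0,0,0],0.3],[[0,0,0.14],[0,0,0],0.3],[[0,0,0.14],[0,0,0],0.3],[[0,0,0.14],[0,0,0],0.3],[[0,0,0.14],[0,0,0],0.3],[[0,0,0.14],[0,0,0],0.3],[[0,0,0],[0,0,0],0.3],[[0,0,0],[0,0,0],0.3]]}}

```text
time_s: 34.98
tcp_pos: [489.0, -287.8, 35.7]
tcp_rot: [-179.9, -0.1, 90.8]
contact_force: [0.2, -0.3, -2.1]
gripper_width: 58.7
grip_force: 67.6
```

{"api": "drive_tool", "payload": {"targets": [[[0,0,0.013],[0,0,0],0.3],[[0,0,0.013],[0,0,0],0.3],[[0,0,0],[0,0,0],0.3],[[0,0,0],[0,0,0],0.3],[[0,0,0],[0,0,0],0.3],[[0,0,0],[0,0,0],0.3],[[0,0,0],[0,0,0],0.3],[[0,0,0],[0,0,0],0.3]]}}

```text
time_s: 35.65
tcp_pos: [489.8, -288.8, 32.9]
tcp_rot: [180.0, 0.0, 90.8]
contact_force: [0.8, -0.6, -1.7]
gripper_width: 59.0
grip_force: 67.6
```

{"api": "drive_tool", "payload": {"targets": [[[0,0,0.01],[0,0,0],0.3],[[0,0,0],[0,0,0],0.3],[[0,0,0],[0,0,0],0.3],[[0,0,0],[0,0,0],0.3],[[0,0,0],[0,0,0],0.3],[[0,0,0],[0,0,0],0.3],[[0,0,0],[0,0,0],0.3],[[0,0,0],[0,0,0],0.3]]}}

```text
time_s: 36.32
tcp_pos: [489.8, -288.8, 31.3]
tcp_rot: [180.0, 0.0, 90.8]
contact_force: [-1.2, 0.4, -2.1]
gripper_width: 59.1
grip_force: 67.6
```

{"api": "drive_tool", "payload": {"targets": [[[0,0,0.008],[0,0,0],0.3],[[0,0,0],[0,0,0],0.3],[[0,0,0],[0,0,0],0.85],[[0,0,0],[0,0,0],1],[[0,0,0],[0,0,0],1],[[0,0,0],[0,0,0],1],[[0,0,-0.1],[0,0,0],1],[[0,0,-0.2],[0,0,0],1]]}}

```text
time_s: 36.98
tcp_pos: [487.5, -287.3, 71.0]
tcp_rot: [-179.6, -0.3, 90.8]
contact_force: [0.2, -0.1, 0.3]
gripper_width: 85.9
grip_force: 0.0
```

{"api": "drive_tool", "payload": {"targets": [[[0,0,-0.2],[0,0,0],1],[[0,0,-0.25],[0,0,0],1],[[0,0,-0.25],[0,0,0],1],[[0.25,0.058,0],[0,0,0],1],[[0.25,0.058,0],[0,0,0],1],[[0.25,0.058,0],[0,0,0],1],[[0.25,0.058,0],[0,0,0],1],[[0,0,0],[0,0,0],1]]}}

```text
time_s: 37.65
tcp_pos: [523.5, -132.3, 180.6]
tcp_rot: [179.9, -0.2, 91.2]
contact_force: [0.7, -0.6, 0.6]
gripper_width: 85.4
grip_force: 0.0
```

```bash
python3 - <<'E'
from h import *
st=read_state();print(st["tcp_pos"],st["tcp_rot"],st["gripper_width"])
for t in tubs(): print(*t)
s=camera("scene");c=camera("top")
cv2.imwrite("pics/p7.png",np.vstack([c["img"][100:270,100:480],s["img"][120:320,140:520]])[:,:,::-1])
E
```

```text
[ 523.49127829 -132.34356193  180.64640477] [ 1.79902038e+02 -1.64024300e-01  9.12044846e+01] 85.42931515060815
top [275. 174.] 280 [569.   86.1] [73.2 58.4] 85.0 [572.7 105.8]
top [389. 212.] 279 [ 490.7 -284.7] [58.2 64.9] 1.0 [ 493.3 -301.1]
top [425. 216.] 281 [ 492.1 -393.3] [58.9 66.4] 2.9 [ 494.  -410.7]
scene [394. 211.] 337 [572.2  85.3] [75.8 59.6] 87.2 [570.2 103.6]
scene [254. 223.] 350 [ 485.  -289.3] [61.5 74.5] 1.1 [ 482.3 -301. ]
scene [212. 234.] 391 [ 486.  -398.3] [61.6 75.9] 0.5 [ 483.3 -411.6]
```

View pics/p7.png

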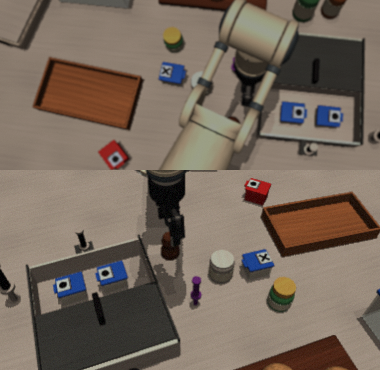

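Both disc tubs stand in the well. The cross tub is at about (570.5,86).

{"api": "drive_tool", "payload": {"targets": [[[0.245,0.056,0],[0,0,0],1],[[0.245,0.056,0],[0,0,0],1],[[0.245,0.056,0],[0,0,0],1],[[0.245,0.056,0],[0,0,0],1],[[0.245,0.056,0],[0,0,0],1],[[0.245,0.056,0],[0,0,0],1],[[0,0,0],[0,0,0.054],1],[[0,0,0],[0,0,0],1]]}}

```text
time_s: 38.52
tcp_pos: [569.8, 83.2, 179.6]
tcp_rot: [-180.0, 0.0, 85.9]
contact_force: [0.2, -0.5, 0.1]
gripper_width: 85.3
grip_force: 0.0
```

{"api": "drive_tool", "payload": {"targets": [[[0,0,0.2],[0,0,0],1],[[0,0,0.2],[0,0,0],1],[[0,0,0.2],[0,0,0],1],[[0,0,0.2],[0,0,0],1],[[0,0,0.2],[0,0,0],1],[[0,0,0.07],[0,0,0],1],[[0,0,0],[0,0,0],1],[[0,0,0],[0,0,0],0.3]]}}

```text
time_s: 39.18
tcp_pos: [569.7, 81.6, 20.2]
tcp_rot: [-180.0, 0.0, 85.9]
contact_force: [-0.4, 0.2, 0.3]
gripper_width: 75.6
grip_force: 0.0
```

{"api": "drive_tool", "payload": {"targets": [[[0,0,0],[0,0,0],0.3],[[0,0,0],[0,0,0],0.3],[[0,0,0],[0,0,0],0.3],[[0,0,0],[0,0,0],0.3],[[0,0,0],[0,0,0],0.3],[[0,0,0],[0,0,0],0.3],[[0,0,0],[0,0,0],0.3],[[0,0,0],[0,0,0],0.3]]}}

```text
time_s: 39.85
tcp_pos: [571.4, 82.7, 22.9]
tcp_rot: [179.7, -0.0, 86.0]
contact_force: [0.5, -1.7, 7.1]
gripper_width: 58.5
grip_force: 67.9
```

{"api": "drive_tool", "payload": {"targets": [[[0,0,-0.05],[0,0,0],0.3],[[0,0,-0.1],[0,0,0],0.3],[[0,0,-0.2],[0,0,0],0.3],[[0,0,-0.2],[0,0,0],0.3],[[0,0,-0.2],[0,0,0],0.3],[[0,0,-0.2],[0,0,0],0.3],[[0,0,0],[0,0,0],0.3],[[0,0,0],[0,0,0],0.3]]}}

```text
time_s: 40.52
tcp_pos: [570.5, 83.2, 165.1]
tcp_rot: [179.7, -0.1, 86.0]
contact_force: [0.3, -0.2, -3.2]
gripper_width: 59.2
grip_force: 67.2
```

{"api": "drive_tool", "payload": {"targets": [[[0.2285,-0.1043,0],[0,0,0.013],0.3],[[0.2285,-0.1043,0],[0,0,0],0.3],[[0.2285,-0.1043,0],[0,0,0],0.3],[[0.2285,-0.1043,0],[0,0,0],0.3],[[0.2285,-0.1043,0],[0,0,0],0.3],[[0.2285,-0.1043,0],[0,0,0],0.3],[[0.2285,-0.1043,0],[0,0,0],0.3],[[0,0,0],[0,0,0],0.3]]}}

```text
time_s: 41.18
tcp_pos: [477.3, 337.0, 159.2]
tcp_rot: [-179.7, -0.0, 85.2]
contact_force: [0.2, -1.2, -2.0]
gripper_width: 58.8
grip_force: 67.0
```

{"api": "drive_tool", "payload": {"targets": [[[0,0,0],[0,0,0],0.3],[[0,0,0],[0,0,0],0.3],[[0,0,0.16],[0,0,0],0.3],[[0,0,0.16],[0,0,0],0.3],[[0,0,0.16],[0,0,0],0.3],[[0,0,0.16],[0,0,0],0.3],[[0,0,0.16],[0,0,0],0.3],[[0,0,0],[0,0,0],0.3]]}}

```text
time_s: 41.85
tcp_pos: [478.7, 327.8, 35.0]
tcp_rot: [-179.5, 0.4, 84.7]
contact_force: [-0.9, -0.8, -3.2]
gripper_width: 58.8
grip_force: 66.8
```

{"api": "drive_tool", "payload": {"targets": [[[0,0,0.02],[0,0,0],0.3],[[0,0,0.02],[0,0,0],0.3],[[0,0,0],[0,0,0],0.3],[[0,0,0],[0,0,0],0.3],[[0,0,0],[0,0,0],0.3],[[0,0,0],[0,0,0],0.3],[[0,0,0],[0,0,0],0.3],[[0,0,0],[0,0,0],0.3]]}}

```text
time_s: 42.52
tcp_pos: [481.4, 331.6, 36.5]
tcp_rot: [180.0, -0.0, 84.8]
contact_force: [0.5, -0.2, -2.2]
gripper_width: 58.9
grip_force: 66.8
```

{"api": "drive_tool", "payload": {"targets": [[[0,0,0.012],[0,0,0],0.3],[[0,0,0.012],[0,0,0],0.3],[[0,0,0],[0,0,0],0.3],[[0,0,0],[0,0,0],0.3],[[0,0,0],[0,0,0],0.3],[[0,0,0],[0,0,0],0.3],[[0,0,0],[0,0,0],0.3],[[0,0,0],[0,0,0],0.3]]}}

```text
time_s: 43.18
tcp_pos: [481.4, 331.5, 32.6]
tcp_rot: [180.0, -0.0, 84.8]
contact_force: [-0.3, -0.5, -2.5]
gripper_width: 58.9
grip_force: 66.8
```

{"api": "drive_tool", "payload": {"targets": [[[0,0,0.012],[0,0,0],0.3],[[0,0,0],[0,0,0],0.3],[[0,0,0],[0,0,0],0.3],[[0,0,0],[0,0,0],0.3],[[0,0,0],[0,0,0],0.3],[[0,0,0],[0,0,0],0.3],[[0,0,0],[0,0,0],0.3],[[0,0,0],[0,0,0],0.3]]}}

```text
time_s: 43.85
tcp_pos: [481.5, 331.6, 31.0]
tcp_rot: [180.0, -0.0, 84.8]
contact_force: [1.0, -0.4, 0.7]
gripper_width: 58.6
grip_force: 67.2
```

{"api": "drive_tool", "payload": {"targets": [[[0,0,0.012],[0,0,0],0.3],[[0,0,0],[0,0,0],0.3],[[0,0,0],[0,0,0],0.3],[[0,0,0],[0,0,0],0.3],[[0,0,0],[0,0,0],0.3],[[0,0,0],[0,0,0],0.3],[[0,0,0],[0,0,0],0.3],[[0,0,0],[0,0,0],0.3]]}}

```text
time_s: 44.52
tcp_pos: [481.5, 331.6, 30.9]
tcp_rot: [179.9, -0.0, 84.8]
contact_force: [-2.4, -3.0, 9.2]
gripper_width: 59.0
grip_force: 68.3
```

{"api": "drive_tool", "payload": {"targets": [[[0,0,-0.012],[0,0,0],0.3],[[0,0,0],[0,0,0],0.85],[[0,0,0],[0,0,0],1],[[0,0,0],[0,0,0],1],[[0,0,0],[0,0,0],1],[[0,0,-0.1],[0,0,0],1],[[0,0,-0.2],[0,0,0],1],[[0,0,-0.2],[0,0,0],1]]}}

```text
time_s: 45.18
tcp_pos: [480.3, 330.9, 104.5]
tcp_rot: [-179.8, 0.1, 84.8]
contact_force: [0.1, 0.3, 0.2]
gripper_width: 85.0
grip_force: 0.0
```

{"api": "drive_tool", "payload": {"targets": [[[0,0,-0.25],[0,0,0],1],[[0,0,-0.25],[0,0,0],1],[[0,0,-0.25],[0,0,0],1],[[-0.256,0.074,0],[0,0,0],1],[[-0.256,0.074,0],[0,0,0],1],[[-0.256,0.074,0],[0,0,0],1],[[-0.256,0.074,0],[0,0,0],1],[[-0.256,0.074,0],[0,0,0],1]]}}

```text
time_s: 45.85
tcp_pos: [519.2, 133.7, 218.1]
tcp_rot: [180.0, -0.0, 84.9]
contact_force: [0.5, -0.3, 1.1]
gripper_width: 85.5
grip_force: 0.0
```

{"api": "drive_tool", "payload": {"targets": [[[-0.256,0.074,0],[0,0,0],0.6],[[-0.256,0.074,0],[0,0,0],0.6],[[-0.256,0.074,0],[0,0,0],0.6],[[-0.256,0.074,0],[0,0,0],0.6],[[-0.256,0.074,0],[0,0,0],0.6],[[-0.256,0.074,0],[0,0,0],0.6],[[-0.256,0.074,0],[0,0,0],0.6],[[-0.256,0.074,0],[0,0,0],0.6]]}}

```text
time_s: 46.52
tcp_pos: [579.9, -180.7, 218.1]
tcp_rot: [180.0, -0.0, 84.8]
contact_force: [0.0, 0.7, 0.1]
gripper_width: 51.4
grip_force: 0.0
```

{"api": "drive_tool", "payload": {"targets": [[[0,0,0],[0,0,0.078],0.6],[[0,0,0],[0,0,0.078],0.6],[[0,0,0],[0,0,0.078],0.6],[[0,0,0],[0,0,0.078],0.6],[[0,0,0],[0,0,0.078],0.6],[[0,0,0],[0,0,0.078],0.6],[[0,0,0],[0,0,0.078],0.6],[[0,0,0],[0,0,0.078],0.6]]}}

```text
time_s: 47.18
tcp_pos: [579.9, -178.7, 217.9]
tcp_rot: [-180.0, 0.0, 28.3]
contact_force: [-0.6, 0.3, -0.0]
gripper_width: 51.3
grip_force: 0.0
```

{"api": "drive_tool", "payload": {"targets": [[[0,0,0],[0,0,0.078],0.6],[[0,0,0],[0,0,0.078],0.6],[[0,0,0],[0,0,0.078],0.6],[[0,0,0],[0,0,0.075],0.6],[[0,0,0],[0,0,0],0.6],[[0,0,0],[0,0,0],0.6],[[0,0,0],[0,0,0],0.6],[[0,0,0],[0,0,0],0.6]]}}

```text
time_s: 47.85
tcp_pos: [579.9, -178.7, 218.1]
tcp_rot: [-180.0, 0.0, 1.0]
contact_force: [-0.4, -0.5, -1.0]
gripper_width: 51.0
grip_force: 0.0
```

```bash
python3 - <<'E'
from h import *
st=read_state();print(st["tcp_pos"],st["tcp_rot"],st["gripper_width"])
for t in tubs(60): print(*t)
c=camera("top");cv2.imwrite("pics/p8.png",cv2.resize(c["img"][100:270,100:520],(800,324))[:,:,::-1])
E
```

```text
[ 579.93330245 -178.67170669  218.07316313] [-1.79997054e+02  8.89415937e-03  9.85655543e-01] 51.013476440487786
top [189. 191.] 297 [481. 334.] [74.5 58. ] 84.7 [483.9 354.7]
top [389. 212.] 278 [ 489.  -283.4] [57.8 64. ] 0.4 [ 491.4 -299.4]
top [425. 216.] 282 [ 490.3 -391.3] [58.5 65.9] 2.9 [ 492.2 -408.6]
scene [458. 165.] 266 [483.1 334.4] [75.7 61.3] 85.4 [482.8 353.8]
scene [254. 223.] 349 [ 491.4 -289.3] [60.3 74. ] 0.5 [ 489.1 -301.4]
scene [212. 234.] 389 [ 492.1 -397.3] [60.8 75.1] 0.5 [ 489.6 -410.6]
```

View pics/p8.png

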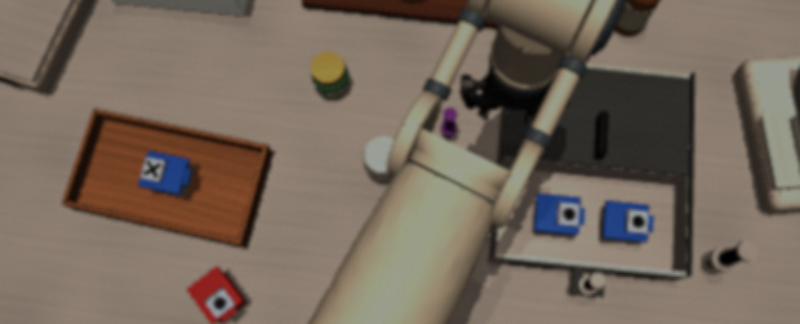

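The cross tub is in the tray at (165,173), the two disc tubs are in the well, and the pin is parked at (592,285). Now closing the cover.

{"api": "drive_tool", "payload": {"targets": [[[0.046,0.264,0],[0,0,0],0.6],[[0.046,0.264,0],[0,0,0],0.6],[[0.046,0.264,0],[0,0,0],0.6],[[0.046,0.264,0],[0,0,0.001],0.6],[[0,0,0],[0,0,0],0.6],[[0,0,0.2],[0,0,0],0.6],[[0,0,0.2],[0,0,0],0.6],[[0,0,0.2],[0,0,0],0.6]], "squeeze": 50}}

```text
time_s: 48.67
tcp_pos: [610.1, -337.3, 127.5]
tcp_rot: [180.0, -0.1, 0.8]
contact_force: [0.6, -0.4, -0.3]
gripper_width: 51.0
grip_force: 0.0
```

{"api": "drive_tool", "payload": {"targets": [[[0,0,0.2],[0,0,0],0.6],[[0,0,0.03],[0,0,0],0.6],[[0,0,0],[0,0,0],0.6],[[0,0,0],[0,0,0],0],[[0,0,0],[0,0,0],0],[[0,0,0],[0,0,0],0],[[0,0,0],[0,0,0],0],[[0,0,0],[0,0,0],0]]}}

```text
time_s: 49.33
tcp_pos: [611.1, -336.5, 97.4]
tcp_rot: [179.9, -0.2, 0.8]
contact_force: [-1.4, 2.6, 5.8]
gripper_width: 12.8
grip_force: 51.8
```

{"api": "drive_tool", "payload": {"targets": [[[0,0,0],[0,0,0],0],[[-0.05,0,0],[0,0,0],0],[[-0.1,0,0],[0,0,0],0],[[-0.13,0,0],[0,0,0],0],[[-0.13,0,0],[0,0,0],0],[[-0.13,0,0],[0,0,0],0],[[-0.13,0,0],[0,0,0],0],[[-0.13,0,0],[0,0,0],0]]}}

```text
time_s: 50.0
tcp_pos: [491.3, -338.4, 97.4]
tcp_rot: [179.8, -0.4, 0.8]
contact_force: [3.6, 2.4, 8.1]
gripper_width: 12.7
grip_force: 51.9
```

{"api": "drive_tool", "payload": {"targets": [[[-0.1,0,0],[0,0,0],0],[[-0.08,0,0],[0,0,0],0],[[-0.05,0,0],[0,0,0],0],[[-0.03,0,0],[0,0,0],0],[[-0.01,0,0],[0,0,0],0],[[0,0,0],[0,0,0],0],[[0,0,0],[0,0,0],0],[[0,0,0],[0,0,0],0]]}}

```text
time_s: 50.67
tcp_pos: [453.2, -339.0, 97.4]
tcp_rot: [179.8, -0.6, 0.9]
contact_force: [10.6, 2.1, 3.2]
gripper_width: 12.8
grip_force: 51.3
```

{"api": "drive_tool", "payload": {"targets": [[[0.014,0,0],[0,0,0],0],[[0,0,0],[0,0,0],0.6],[[0,0,0],[0,0,0],0.6],[[0,0,0],[0,0,0],0.6],[[0,0,-0.2],[0,0,0],0.6],[[0,0,-0.2],[0,0,0],0.6],[[0,0,-0.2],[0,0,0],0.6],[[0,0,-0.2],[0,0,0],0.6]]}}

```text
time_s: 51.33
tcp_pos: [451.1, -338.8, 214.8]
tcp_rot: [-180.0, 0.0, 0.7]
contact_force: [0.4, -0.8, 0.6]
gripper_width: 51.6
grip_force: 0.0
```

{"api": "drive_tool", "payload": {"targets": [[[0,-0.25,0],[0,0,0],0.6],[[0,-0.25,0],[0,0,0],0.6],[[0,-0.25,0],[0,0,0],0.6],[[0,-0.25,0],[0,0,0],0.6],[[0,-0.25,0],[0,0,0],0.6],[[0,-0.25,0],[0,0,0],0.6],[[0,0,0],[0,0,0],0.6],[[0,0,0],[0,0,0],0.6]]}}

```text
time_s: 52.0
tcp_pos: [448.6, -112.4, 214.0]
tcp_rot: [180.0, -0.1, 1.0]
contact_force: [-0.4, -0.1, -0.4]
gripper_width: 51.4
grip_force: 0.0
```

```bash
python3 - <<'E'
from h import *
st=read_state();print(st["tcp_pos"],st["contact_force"])
s=camera("scene");o=ortho(s,80,540,600,-300,-220,1).mean(2).mean(1)
print(np.round(o[::3]).astype(int))
cv2.imwrite("pics/p9.png",cv2.resize(s["img"][120:350,120:530],(780,438))[:,:,::-1])
E
```

```text
[ 448.57040692 -112.44193504  214.01830784] [-0.35724172 -0.13982673 -0.37979711]
[156 157 157 157 157 156 157 157 112  45  36  44  46  45  46  46  45  45
  47  47]
```

View pics/p9.png

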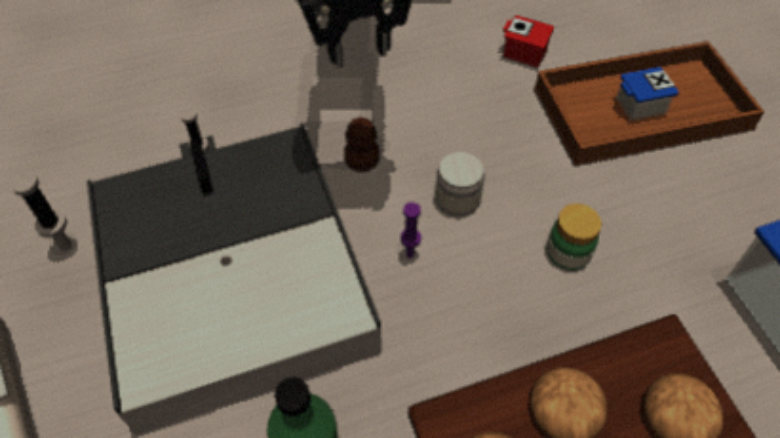

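The cover is shut and the pin is parked (head at (190,120)). The cross tub stands in the tray at (648,92), and the jar, tin and mill are standing. Handing in.

```bash
python3 -c "
from plant import *
print(hand_in())"
```

```text
the job is handed in; nothing more can be done
None
```

Job handed in: the pin is parked in the notch, the two disc tubs are in the cold well, the cross tub is in the returns tray, the cover is shut, and the jar, tin and mill are still standing where they were.

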